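# Get the white ink out from behind the jars and onto the mixing scale

## Task

The little white-lidded ink pot is hemmed in at the back of the ink rack and I need it on the mixing scale: first clear the blue, yellow and red jars out of the way, standing all three upright in the drip tray, then lift the white pot out and set it down gently in the middle of the scale's pan. After that put the three jars back upright in the rack, each centred on the disc of its own colour, and leave the green pot where it stands.

Things in the scene. Friction and masses are not known exactly. Their poses are not given: they have to be found in the camera images.
- jar_blue: Tall ink jar: black plastic cylinder with a blue screw lid and a blue band on its paper label. Diameter 56 over its whole height, lid included; 118 tall; about 0.25 to 0.45 kg. Origin: centre of its underside; z up. Starts standing on its own colour's disc in the rack; its smallest gap to a neighbouring jar may be as little as 6 mm.
- jar_yellow: Tall ink jar: black plastic cylinder with a yellow screw lid and a yellow band on its paper label. Diameter 56 over its whole height, lid included; 118 tall; about 0.25 to 0.45 kg. Origin: centre of its underside; z up. Starts standing on its own colour's disc in the rack; its smallest gap to a neighbouring jar may be as little as 6 mm.
- jar_red: Tall ink jar: black plastic cylinder with a red screw lid and a red band on its paper label. Diameter 56 over its whole height, lid included; 118 tall; about 0.25 to 0.45 kg. Origin: centre of its underside; z up. Starts standing on its own colour's disc in the rack; its smallest gap to a neighbouring jar may be as little as 6 mm.
- disc_blue: Flat round blue disc, diameter 66, 5 thick, fixed on the ink rack: the standing place of the blue jar, which leaves a blue rim showing round it. Origin: centre of its underside; its top is 5 above the origin. Does not move in a run.
- disc_yellow: Flat round yellow disc, diameter 66, 5 thick, fixed on the ink rack: the standing place of the yellow jar, which leaves a yellow rim showing round it. Origin: centre of its underside; its top is 5 above the origin. Does not move in a run.
- disc_red: Flat round red disc, diameter 66, 5 thick, fixed on the ink rack: the standing place of the red jar, which leaves a red rim showing round it. Origin: centre of its underside; its top is 5 above the origin. Does not move in a run.
- pot_white: Small low pot, grey with a white lid: cylinder, diameter 48, 45 tall, 0.10 to 0.15 kg. Origin: centre of its underside. Stands behind the jars (farther from the robot) on the floor of the ink rack: a fixed plywood tray, 220 deep, 310 wide, turned up to 0.3 rad; floor 12, front lip 20, cheeks 30, back rail 45 above the bench; at least 42 free between the pot and the rail.
- pot_green: Small pot of the same form and size as the white one (diameter 48, 45 tall), grey with a green lid, in the rack about 85 to the robot's right of the white pot; not needed, leave it where it is. Origin: centre of its underside. A roll of tape, diameter 72, 24 thick, fixed in the rack's near right corner, lies in front of it.
- scale: Mixing scale, fixed: white housing with a round steel pan, diameter 130, whose flat top is 55 above the bench. Origin: on the bench exactly under the centre of the pan; z up; -x is the side with the display and keys. The housing reaches 115 to -x of the origin, 70 to +x and 80 to either side, and is 40 high.
- tray: Aluminium drip tray, fixed, 270 long (its x) by 140 wide (its y), rim 16 high, walls and floor 3 thick: room for three jars in a row along x. Origin: on the bench under the tray's centre; its inner floor is 3 above it. One of tray and scale stands left of the rack, the other right; this changes.

How it is judged:
By the outcome, as a careful person would: the job done as asked, in the order asked, and still so for the second after the job is handed in, with the robot touching nothing.
It also fails if it takes over 141 s, if anything falls off the work surface, if the arm or the gripper's body presses on something with over 40 N, if the wrist force passes 120 N, or if a joint passes its speed limit or range.

## Robot

A 6-joint arm with a two-finger parallel gripper is mounted at the origin on the work surface. World frame = base frame: x ahead of the robot, y to its left, z up, the work surface at z = 0. Lengths are in m, angles in rad, forces in N, time in s.
With the tool pointing down it reaches from about 0.35 to 0.725 m from the base axis. Payload 6 kg.
Tool frame: the origin (TCP) lies midway between the tips of the shut fingers; the grasp point (between the pads) lies 19 mm behind it; z points along the fingers, y is the line along which they close (so a half turn about z gives the same grasp; the last joint's range is limited). The gripper opens to 85 mm and grips with 20 to 120 N. Pads are 22 mm wide; open, the fingers measure 114 mm over their backs; the gripper's body (76 mm by 85 mm) begins 54 mm behind the grasp point. The pads swing forward as they close: fully open they stand 13 mm farther back than shut.
Start: joints at [1.487, 0.04, 0.085, 0, -1.615, -0.334], TCP at [0.243, 0.548, 0.231] pointing down, gripper open.
Joint ranges: [-2.56, 2.56], [-1.29, 2.01], [-1.08, 1.49], [-3.29, 1.98], [-2.81, -0.18], [-2.99, 2.99]. Speed limits (rad/s): [2.57, 2.57, 3.01, 3.14, 3.14, 3.14].

## Interface

Orientations are given as a rotation vector (axis times angle).
In Python, from rig import sensors, viewer, workorder gives the robot as it stands.
- The arm moves only by the tool arm_command, never from a script. Its argument "increments" is a list of rows, each an object with "claw": the finger opening in mm, from 0 to 85.4; "slide": the shift along the tool's x, y, z in units of 50 mm (1.0 is 50 mm), a list of three; "turn": the turn, a rotation vector about the tool's x, y, z in degrees, a list of three. In form: [{"claw": claw, "slide": [dx, dy, dz], "turn": [ax, ay, az]}, ...]. A call has exactly 5 rows; each row shifts and turns the commanded pose from where the row before left it, along the tool's axes as they then stand; what a row does not reach is not made up. A row lasts 1/8 s, in which the tool goes at most 62.5 mm and 10.7 degrees, less where a joint would pass 70% of its speed; a pose out of reach is approached as far as the arm can. A call is refused whole if a number of a shift passes 1 or a number of a turn 10.7, either way. A call with a gripper value outside its range is refused whole. The fingers move at their own pace and stop on an object; "newtons" is the grip in N (left out, the last holds). Time passes only in rows, so rows that do not move let the fingers close, or fill a call up. It gives the time, the measured TCP pose, the force, the opening and the grip force at its end, in the units of the state.
- sensors.read_state(): the state, without advancing time (a new reading comes with each control period).
- viewer.get_image(name): name is "scene" or "top" or "wrist"; returns the picture (480x640x3 uint8, red, green, blue); there is no depth.
- viewer.calibration(name): a dict with "vfov" (degrees; the focal length in pixels is half the picture's height over the tangent of half this angle, whatever the lens; pixels are square), "cx", "cy" (the principal point, pixels), "rvec" (rotation vector, rad) and "tvec" (3), from world to camera coordinates, as OpenCV has them. Camera axes: x right, y down, z forward; pixel columns grow to the right and rows downward; lengths in m; the calibration is good to about 2 mm. A picture is of the moment at which its call begins: read the wrist's pose just before it. calibration takes no time and is no camera call; for the wrist camera it gives the pose at the moment of the call.
- workorder.close_job(): hands the job in; it is judged then, once.
The state is a dict: "t": time; "joints": joint angles; "joint_velocities": joint speeds; "tau": joint torques, N m; "ee_pos": TCP position; "tool_rot": TCP orientation; "ft_force": force on the tool from outside, world axes, zero at the start; "moment": the same for the moment, N m; "gripper_width": opening from 0.0 (shut) to 1.0 (fully open); "finger_force": force on a finger pad.
Only numpy, scipy, OpenCV 4.12 (cv2) and the standard library are available. Lean on these libraries where they do the work, as an engineer would, in place of code of your own. Each camera call takes 0.05 s, during which the arm holds its last target. There are 200 camera calls.

## Working session

There is one attempt and no reset: what is moved stays moved. The work goes in short steps, Python scripts to look and compute and a tool call to move; the robot and the scene stay as the last step left them, time stands still between calls to the robot, and variables do not carry over. Pictures are saved under pics/ and viewed, at most 14 in all, crops included, and the job is handed in when it is done.

Besides the shell and the picture viewer there is one more tool, called by a JSON object that holds its "op" and its "data". arm_command: Moves the arm, as the interface text tells. Its arguments: {"type":"object","properties":{"increments":{"type":"array"},"newtons":{"type":"number"}},"required":["increments"]}

```bash
ls; mkdir -p pics; cat > h.py <<'E'
import numpy as np, cv2, sys
sys.path.insert(0,'.')
from rig import sensors, viewer, workorder
def cal(n):
    c=viewer.calibration(n); R=cv2.Rodrigues(np.array(c['rvec'],float))[0]; t=np.array(c['tvec'],float).ravel()
    f=240/np.tan(np.radians(c['vfov'])/2); return R,t,f,c['cx'],c['cy'],c
def ray(K,p):
    R,t,f,cx,cy,_=K; d=R.T@np.array([(p[0]-cx)/f,(p[1]-cy)/f,1]); return -R.T@t,d/np.linalg.norm(d)
def onz(K,p,z):
    o,d=ray(K,p); return o+d*(z-o[2])/d[2]
def proj(K,P):
    R,t,f,cx,cy,_=K; q=R@np.array(P)+t; return np.array([cx+f*q[0]/q[2],cy+f*q[1]/q[2]])
def save(n,fn):
    K=cal(n); im=viewer.get_image(n); cv2.imwrite('pics/'+fn,im[...,::-1]); return K,im
E
python3 - <<'E'
from h import *
s=sensors.read_state(); print({k:np.round(v,3).tolist() for k,v in s.items()})
for n in ['top','scene']:
    K,im=save(n,n+'0.png'); print(n,K[5], onz(K,(320,240),0), 'cam', -K[0].T@K[1])
E
```

```text
pics
{'t': 0.0, 'joints': [1.487, 0.041, 0.084, -0.0, -1.616, -0.334], 'joint_velocities': [0.001, -0.002, 0.0, -0.0, -0.002, -0.0], 'tau': [0.0, -36.82, 34.741, 6.932, -0.005, 0.0], 'ee_pos': [0.243, 0.548, 0.23], 'tool_rot': [3.072, -0.651, -0.0], 'ft_force': [0.541, 0.063, -0.019], 'moment': [-0.023, -0.011, -0.043], 'finger_force': 0.0, 'gripper_width': 0.999}
top {'vfov': 50.91581852350418, 'cx': 319.4535606481871, 'cy': 241.2557538658676, 'rvec': array([ 2.15396121, -2.21416062,  0.14977299]), 'tvec': array([-0.0042724 ,  0.57467753,  0.95613299])} [ 0.57993443 -0.02234213  0.        ] cam [0.47333211 0.01462836 1.01005224]
scene {'vfov': 54.005698562526504, 'cx': 325.63575771387605, 'cy': 242.2886613553107, 'rvec': array([ 0.73818087,  2.42763279, -1.34680458]), 'tvec': array([ 0.47349007, -0.12785648,  1.10653551])} [ 5.26912607e-01 -8.14363266e-02 -5.55111512e-17] cam [0.94395603 0.58066443 0.48655606]
```

View pics/top0.png

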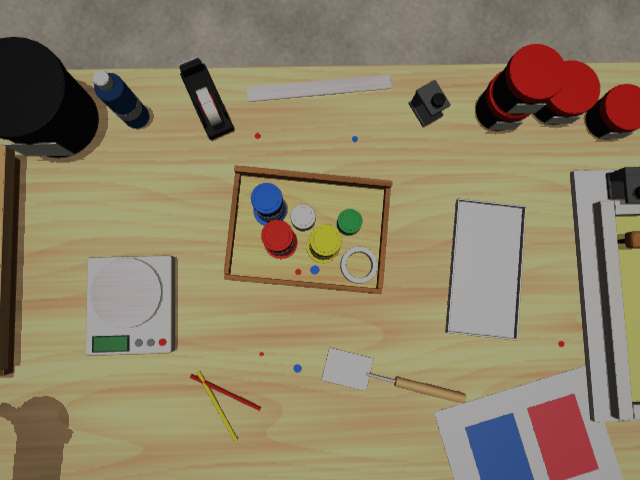

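View pics/scene0.png

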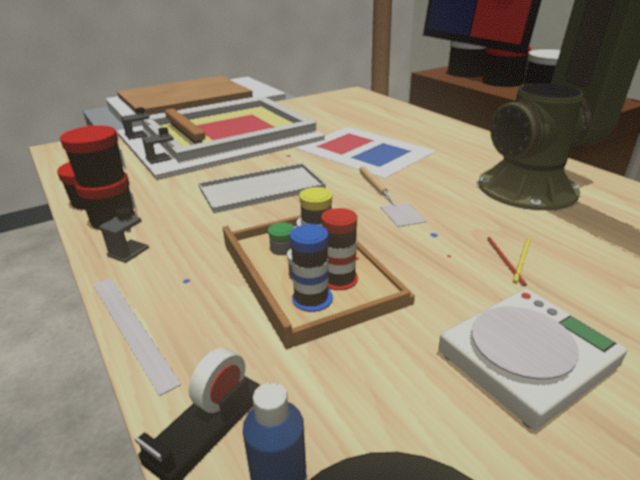

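Top view: blue lid (267,198), red (278,236), yellow (325,240), white pot (303,217), green (350,222), tape ring (359,265), scale pan (126,293), tray centre (486,270). In the scene view the lids are at blue (310,240), red (340,220), yellow (316,196), and the white pot is hidden behind the blue jar.

```bash
python3 - <<'E'
from h import *
Kt,Ks=cal('top'),cal('scene')
it=cv2.imread('pics/top0.png'); is_=cv2.imread('pics/scene0.png')
def comp(im,lo,hi,seed,r=40):
    h=cv2.cvtColor(im,cv2.COLOR_BGR2HSV).astype(int)
    H=(h[...,0]+10)%180
    m=((H>=lo[0])&(H<=hi[0])&(h[...,1]>=lo[1])&(h[...,1]<=hi[1])&(h[...,2]>=lo[2])).astype(np.uint8)
    n,l,st,c=cv2.connectedComponentsWithStats(m)
    k=l[seed[1],seed[0]]
    return (l==k).astype(np.uint8),st[k],c[k],h[seed[1],seed[0]]
T={'blue':((110,150,0),(130,255),(267,196),(310,238)),'red':((2,150,0),(18,255),(278,235),(339,218)),'yel':((30,120,0),(48,255),(325,238),(316,196)),
'green':((60,100,0),(100,255),(350,222),(284,230))}
def tri(p,q):
    o1,d1=ray(Kt,p);o2,d2=ray(Ks,q)
    A=np.c_[d1,-d2];s=np.linalg.lstsq(A,o2-o1,rcond=None)[0]
    a,b=o1+d1*s[0],o2+d2*s[1]; return (a+b)/2,np.linalg.norm(a-b)
for n,(lo,hi,a,b) in T.items():
    hz=cv2.cvtColor(it,cv2.COLOR_BGR2HSV)[a[1],a[0]]; 
    for vm in (60,120,150):
        lo2=(lo[0],lo[1],vm)
        m,st,c,_=comp(it,lo2,hi,a); m2,st2,c2,h2=comp(is_,lo2,hi,b)
        if st[4]>5000 or st2[4]>5000: print(n,vm,'bad',hz,h2,st,st2);continue
        P,e=tri(c,c2); print(n,vm,hz,h2,st,c.round(1),st2,c2.round(1),'P',P.round(4),'gap',e.round(4))
# rough at nominal heights
for n,p,z in [('white',(303,217),.057),('pan',(126,293),.055),('trayc',(486,270),.016)]: print(n,onz(Kt,p,z).round(4))
c=it[150:310,215:405]; t=cv2.resize(c,None,fx=4,fy=3.7,interpolation=cv2.INTER_CUBIC)
c=cv2.resize(it[155:300,220:400],None,fx=4,fy=4,interpolation=cv2.INTER_CUBIC); cv2.imwrite('pics/crop0.png',c)
K,im=save('wrist','w0.png'); print(K[5])
E
```

```text
blue 60 [109 196 161] [109 159 175] [251 183  31  42 829] [265.5 199.9] [291 225  36  19 504] [308.5 233.9] P [0.6419 0.0749 0.1309] gap 0.0053
blue 120 [109 196 161] [109 159 175] [251 183  31  42 785] [265.5 199.3] [291 225  36  19 504] [308.5 233.9] P [0.6426 0.0752 0.1313] gap 0.0044
blue 150 [109 196 161] [109 159 175] [251 183  31  30 665] [266.1 197.4] [291 225  36  18 499] [308.5 233.8] P [0.6443 0.075  0.1321] gap 0.0012
red 60 [  1 205 164] [  2 175 186] [261 219  36  40 959] [278.2 237.6] [321 208  36  25 582] [338.6 218.4] P [0.5746 0.0544 0.126 ] gap 0.0046
red 120 [  1 205 164] [  2 175 186] [261 220  36  39 843] [277.1 236.9] [321 208  36  18 497] [338.5 216.8] P [0.5756 0.0561 0.1299] gap 0.0049
red 150 [  1 205 164] [  2 175 186] [261 220  34  39 758] [276.8 236.3] [322 209  35  16 459] [338.9 216.5] P [0.5761 0.0567 0.131 ] gap 0.004
yel 60 [ 30 183 166] [ 30 143 201] [306 224  36  39 998] [324.1 242.5] [300 187  32  24 624] [315.5 198.6] P [ 0.5648 -0.0268  0.1237] gap 0.0065
yel 120 [ 30 183 166] [ 30 143 201] [306 224  36  39 939] [324.2 241.8] [300 187  32  22 5
[... 178 characters left out ...]
.0262  0.1317] gap 0.005
green 60 [ 67 162 124] [ 64 120 151] [338 209  24  24 467] [349.4 220.7] [268 223  25  14 271] [280.1 229.2] P [ 0.6114 -0.0788  0.0539] gap 0.0032
green 120 [ 67 162 124] [ 64 120 151] [338 209  24  23 370] [349.7 220.3] [268 223  25  13 251] [280.3 228.9] P [ 0.6116 -0.0791  0.0546] gap 0.0019
green 150 bad [ 67 162 124] [ 64 120 151] [     0      0    640    480 307200] [284 230   2   1   2]
white [0.6189 0.0109 0.057 ]
pan [0.4842 0.344  0.055 ]
trayc [ 0.5096 -0.3509  0.016 ]
{'vfov': 60.16005940897261, 'cx': 320.655628234155, 'cy': 242.14126405178243, 'rvec': array([-1.61202324,  2.47781778,  0.37152813]), 'tvec': array([ 0.60012639, -0.0367868 ,  0.37902094])}
```

View pics/crop0.png

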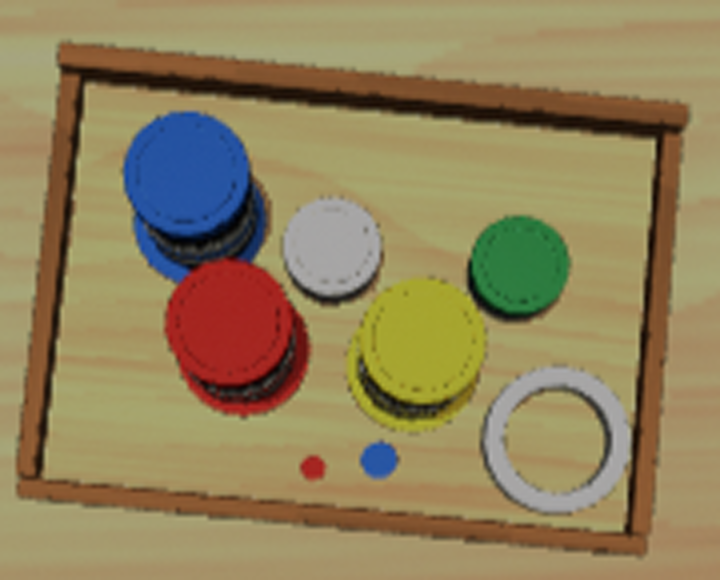

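View pics/w0.png

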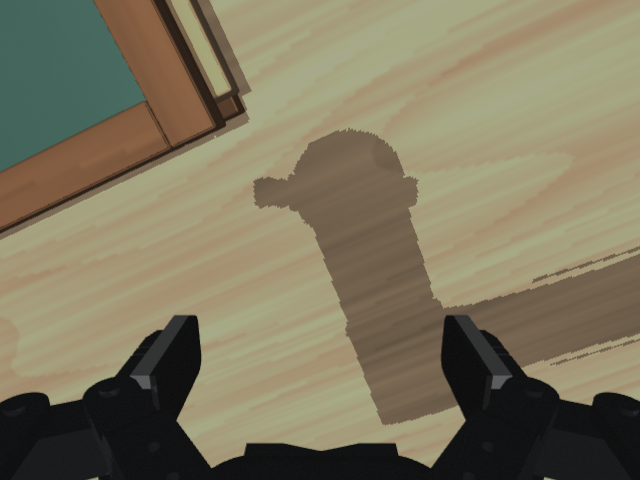

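The crop gives these lid-top centres (crop px ÷4 + offset): blue (266.8,198.2), red (277.2,235.5), yellow (325.8,240), white (303,217). Lid heights triangulate to about 0.131 for the jars and 0.054 for the green pot, against 0.135 and 0.057 in the text. The wrist view shows only bench and shadow.

```bash
cat >> h.py <<'E'
import json
def pose():
    s=sensors.read_state(); return np.array(s['ee_pos']),cv2.Rodrigues(np.array(s['tool_rot'],float))[0],s
def yaw(R): return np.degrees(np.arctan2(R[1,0],R[0,0]))
def plan(wps,p=None,psi=None,step=45,turn=10,pr=True):
    """wps: (x,y,z,yaw_deg of tool x,claw,n hold rows) tool vertical. prints rows by 5"""
    if p is None: p,R,_=pose(); psi=yaw(R)
    rows=[];p=np.array(p,float)
    for x,y,z,ps,cl,hold in wps:
        T=np.array([x,y,z]); dps=(ps-psi+180)%360-180 
        n=int(max(1,np.ceil(np.linalg.norm(T-p)*1000/step),np.ceil(abs(dps)/turn)))
        if np.linalg.norm(T-p)<.0004 and abs(dps)<.1: n=0
        for k in range(n):
            d=(T-p)/(n-k); a=np.radians(psi)
            tx=np.array([np.cos(a),np.sin(a),0]);ty=np.array([np.sin(a),-np.cos(a),0])
            sl=np.round([d@tx/.05,d@ty/.05,-d[2]/.05],2)
            tu=np.round(((ps-psi+180)%360-180)/(n-k),1)
            p=p+.05*(sl[0]*tx+sl[1]*ty+sl[2]*np.array([0,0,-1])); psi+=tu
            rows.append((cl,sl,-tu))
        rows+=[(cl,np.zeros(3),0.)]*hold
    while len(rows)%5: rows.append((rows[-1][0],np.zeros(3),0.))
    for i,(c,s,t) in enumerate(rows):
        print(('' if i%5 else '--\n')+json.dumps({"claw":c,"slide":[float(v)+0. for v in s],"turn":[0,0,float(t)+0.]}))
    print('end',p.round(4),round(psi,1))
E
python3 - <<'E'
from h import *
p,R,s=pose(); K=cal('wrist'); c=-K[0].T@K[1]
print('yaw',yaw(R),'R',R.round(3).tolist(),'cam in tool',(R.T@(c-p)).round(4),'cam axes in tool',(R.T@K[0].T).round(3).tolist())
Kt=cal('top')
for n,q,z in [('blue',(266.75,198.25),.135),('red',(277.25,235.5),.135),('yel',(325.75,240),.135),('white',(303,217),.057),('green',(349.7,221.2),.057),('tape',(359,265),.036),
 ('t1',(457,199),.016),('t2',(525,206),.016),('t3',(517,339),.016),('t4',(446,331),.016)]: print(n,onz(Kt,q,z).round(4))
# camera centred above rack: solve TCP for yaw -90
off=R.T@(c-p)
for ps in (0,-90,90):
  a=np.radians(ps);Rt=np.array([[np.cos(a),np.sin(a),0],[np.sin(a),-np.cos(a),0],[0,0,-1]])
  o=Rt@off; ax=Rt@(R.T@K[0].T)[:,2]
  P=np.array([.60,.02,.10]); # optical axis through P with cam z .5
  cam=P+ax*(.48-.10)/ax[2]; print(ps,'tcp',(cam-o).round(3),'ax',ax.round(3))
plan([(.40,.30,.33,-90,85,0),(.50,.03,.33,-90,85,1)])
E
```

```text
yaw -23.935937779051613 R [[0.914, -0.406, -0.0], [-0.406, -0.914, -0.001], [0.0, 0.001, -1.0]] cam in tool [ 0.0758 -0.0004 -0.1425] cam axes in tool [[0.001, -0.956, -0.294], [1.0, 0.001, -0.001], [0.001, -0.294, 0.956]]
blue [0.6418 0.0739 0.135 ]
red [0.5755 0.0569 0.135 ]
yel [ 0.5654 -0.0274  0.135 ]
white [0.6189 0.0109 0.057 ]
green [ 0.6086 -0.0782  0.057 ]
tape [ 0.5255 -0.0952  0.036 ]
t1 [ 0.6543 -0.3009  0.016 ]
t2 [ 0.6367 -0.439   0.016 ]
t3 [ 0.3723 -0.404   0.016 ]
t4 [ 0.3923 -0.2639  0.016 ]
0 tcp [0.641 0.019 0.337] ax [-0.294  0.001 -0.956]
-90 tcp [ 0.599 -0.021  0.337] ax [ 0.001  0.294 -0.956]
90 tcp [0.601 0.061 0.337] ax [-0.001 -0.294 -0.956]
--
{"claw": 85, "slide": [0.7, 0.47, -0.28], "turn": [0, 0, 9.4]}
{"claw": 85, "slide": [0.76, 0.35, -0.28], "turn": [0, 0, 9.4]}
{"claw": 85, "slide": [0.81, 0.22, -0.29], "turn": [0, 0, 9.5]}
{"claw": 85, "slide": [0.83, 0.08, -0.28], "turn": [0, 0, 9.4]}
{"claw": 85, "slide": [0.84, -0.06, -0.29], "turn": [0, 0, 9.5]}
--
{"claw": 85, "slide": [0.81, -0.2, -0.28], "turn": [0, 0, 9.4]}
{"claw": 85, "slide": [0.78, -0.33, -0.29], "turn": [0, 0, 9.5]}
{"claw": 85, "slide": [0.77, -0.29, 0.0], "turn": [0, 0, 0.0]}
{"claw": 85, "slide": [0.77, -0.28, 0.0], "turn": [0, 0, 0.0]}
{"claw": 85, "slide": [0.77, -0.29, 0.0], "turn": [0, 0, 0.0]}
--
{"claw": 85, "slide": [0.77, -0.28, 0.0], "turn": [0, 0, 0.0]}
{"claw": 85, "slide": [0.77, -0.29, 0.0], "turn": [0, 0, 0.0]}
{"claw": 85, "slide": [0.77, -0.28, 0.0], "turn": [0, 0, 0.0]}
{"claw": 85, "slide": [0.77, -0.29, 0.0], "turn": [0, 0, 0.0]}
{"claw": 85, "slide": [0.0, 0.0, 0.0], "turn": [0, 0, 0.0]}
end [0.5001 0.0302 0.33  ] -90.0
```

```bash
python3 - <<'E'
from h import *
plan([(.60,-.02,.335,-90,85,2)],step=48)
E
```

```text
--
{"claw": 85, "slide": [0.74, 0.5, -0.14], "turn": [0, 0, 4.4]}
{"claw": 85, "slide": [0.78, 0.44, -0.14], "turn": [0, 0, 4.4]}
{"claw": 85, "slide": [0.81, 0.38, -0.14], "turn": [0, 0, 4.4]}
{"claw": 85, "slide": [0.84, 0.32, -0.14], "turn": [0, 0, 4.4]}
{"claw": 85, "slide": [0.86, 0.25, -0.14], "turn": [0, 0, 4.4]}
--
{"claw": 85, "slide": [0.87, 0.19, -0.14], "turn": [0, 0, 4.4]}
{"claw": 85, "slide": [0.89, 0.12, -0.14], "turn": [0, 0, 4.4]}
{"claw": 85, "slide": [0.89, 0.05, -0.14], "turn": [0, 0, 4.4]}
{"claw": 85, "slide": [0.89, -0.02, -0.14], "turn": [0, 0, 4.4]}
{"claw": 85, "slide": [0.89, -0.09, -0.14], "turn": [0, 0, 4.4]}
--
{"claw": 85, "slide": [0.88, -0.16, -0.14], "turn": [0, 0, 4.4]}
{"claw": 85, "slide": [0.87, -0.22, -0.14], "turn": [0, 0, 4.4]}
{"claw": 85, "slide": [0.85, -0.29, -0.14], "turn": [0, 0, 4.4]}
{"claw": 85, "slide": [0.82, -0.36, -0.13], "turn": [0, 0, 4.4]}
{"claw": 85, "slide": [0.79, -0.41, -0.14], "turn": [0, 0, 4.5]}
--
{"claw": 85, "slide": [0.0, 0.0, 0.0], "turn": [0, 0, 0.0]}
{"claw": 85, "slide": [0.0, 0.0, 0.0], "turn": [0, 0, 0.0]}
{"claw": 85, "slide": [0.0, 0.0, 0.0], "turn": [0, 0, 0.0]}
{"claw": 85, "slide": [0.0, 0.0, 0.0], "turn": [0, 0, 0.0]}
{"claw": 85, "slide": [0.0, 0.0, 0.0], "turn": [0, 0, 0.0]}
end [ 0.5999 -0.0201  0.335 ] -90.0
```

{"op": "arm_command", "data": {"increments": [{"claw": 85, "slide": [0.74, 0.5, -0.14], "turn": [0, 0, 4.4]}, {"claw": 85, "slide": [0.78, 0.44, -0.14], "turn": [0, 0, 4.4]}, {"claw": 85, "slide": [0.81, 0.38, -0.14], "turn": [0, 0, 4.4]}, {"claw": 85, "slide": [0.84, 0.32, -0.14], "turn": [0, 0, 4.4]}, {"claw": 85, "slide": [0.86, 0.25, -0.14], "turn": [0, 0, 4.4]}], "newtons": 40}}

```text
t: 0.78
ee_pos: [0.3629, 0.3574, 0.2664]
tool_rot: [2.891, -1.229, -0.0]
ft_force: [0.4, 1.2, 0.6]
gripper_width: 0.998
finger_force: 0.0
```

{"op": "arm_command", "data": {"increments": [{"claw": 85, "slide": [0.87, 0.19, -0.14], "turn": [0, 0, 4.4]}, {"claw": 85, "slide": [0.89, 0.12, -0.14], "turn": [0, 0, 4.4]}, {"claw": 85, "slide": [0.89, 0.05, -0.14], "turn": [0, 0, 4.4]}, {"claw": 85, "slide": [0.89, -0.02, -0.14], "turn": [0, 0, 4.4]}, {"claw": 85, "slide": [0.89, -0.09, -0.14], "turn": [0, 0, 4.4]}]}}

```text
t: 1.4
ee_pos: [0.4814, 0.1682, 0.3014]
tool_rot: [2.603, -1.758, -0.0]
ft_force: [-0.2, -0.0, 0.0]
gripper_width: 0.992
finger_force: 0.0
```

{"op": "arm_command", "data": {"increments": [{"claw": 85, "slide": [0.88, -0.16, -0.14], "turn": [0, 0, 4.4]}, {"claw": 85, "slide": [0.87, -0.22, -0.14], "turn": [0, 0, 4.4]}, {"claw": 85, "slide": [0.85, -0.29, -0.14], "turn": [0, 0, 4.4]}, {"claw": 85, "slide": [0.82, -0.36, -0.13], "turn": [0, 0, 4.4]}, {"claw": 85, "slide": [0.79, -0.41, -0.14], "turn": [0, 0, 4.5]}]}}

```text
t: 2.02
ee_pos: [0.6006, -0.0212, 0.3356]
tool_rot: [2.218, -2.225, -0.001]
ft_force: [0.7, 0.8, 0.2]
gripper_width: 0.993
finger_force: 0.0
```

{"op": "arm_command", "data": {"increments": [{"claw": 85, "slide": [0, 0, 0], "turn": [0, 0, 0]}, {"claw": 85, "slide": [0, 0, 0], "turn": [0, 0, 0]}, {"claw": 85, "slide": [0, 0, 0], "turn": [0, 0, 0]}, {"claw": 85, "slide": [0, 0, 0], "turn": [0, 0, 0]}, {"claw": 85, "slide": [0, 0, 0], "turn": [0, 0, 0]}]}}

```text
t: 2.65
ee_pos: [0.5998, -0.0194, 0.3361]
tool_rot: [-2.222, 2.221, -0.0]
ft_force: [0.2, -0.5, -0.0]
gripper_width: 0.995
finger_force: 0.0
```

```bash
python3 - <<'E'
from h import *
p,R,s=pose(); print(p,yaw(R),s['joints'],s['gripper_width'],s['t'])
K,im=save('wrist','w1.png')
np.save('Kw1.npy',np.array([*K[5]['rvec'],*np.ravel(K[5]['tvec'])]))
E
```

```text
[ 0.5997838  -0.01936425  0.33605106] -89.9806989344138 [ 3.01358398e-01  7.78251912e-02  3.16298294e-01  5.34442177e-05
 -1.80891557e+00 -3.01008925e-01] 0.9953560728154205 2.65
```

View pics/w1.png

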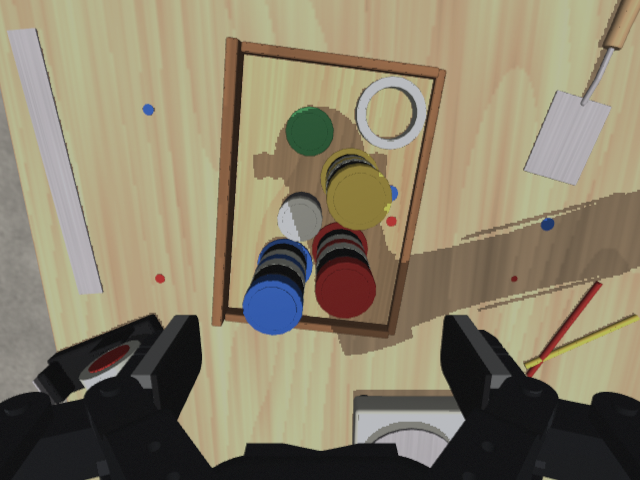

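Wrist view from over the rack: lid tops at blue (273,306), red (345,290), yellow (359,197), white pot (300,217), green (310,132). Next I'll triangulate these against the top view.

```bash
python3 - <<'E'
from h import *
Kw=cal('wrist');Kt=cal('top')
def tri(K1,p,K2,q):
    o1,d1=ray(K1,p);o2,d2=ray(K2,q)
    s=np.linalg.lstsq(np.c_[d1,-d2],o2-o1,rcond=None)[0]
    a,b=o1+d1*s[0],o2+d2*s[1]; return (a+b)/2,np.linalg.norm(a-b)
hw=cv2.cvtColor(cv2.imread('pics/w1.png'),cv2.COLOR_BGR2HSV)
g=cv2.cvtColor(cv2.imread('pics/w1.png'),cv2.COLOR_BGR2GRAY); gt=cv2.cvtColor(cv2.imread('pics/top0.png'),cv2.COLOR_BGR2GRAY)
def hsvfit(fn,seed,dh,away):
    # circle fit to the far-side half of the lid mask (side wall lies on the 'toward nadir' half)
    h=cv2.cvtColor(cv2.imread(fn),cv2.COLOR_BGR2HSV).astype(int); s=h[seed[1],seed[0]]
    m=((abs((h[...,0]-s[0]+90)%180-90)<dh)&(abs(h[...,1]-s[1])<70)&(h[...,2]>s[2]*.5)).astype(np.uint8)
    m=cv2.morphologyEx(m,cv2.MORPH_CLOSE,np.ones((3,3)))
    n,l=cv2.connectedComponents(m); m=(l==l[seed[1],seed[0]]).astype(np.uint8)
    c=max(cv2.findContours(m,cv2.RETR_EXTERNAL,cv2.CHAIN_APPROX_NONE)[0],key=len)[:,0,:].astype(float)
    w=c[((c-np.array(seed))@away)>-2]
    A=np.c_[2*w,np.ones(len(w))]; 
    for _ in range(4):
        x=np.linalg.lstsq(A,(w**2).sum(1),rcond=None)[0]; r=np.sqrt(x[2]+x[:2]@x[:2]); e=abs(np.linalg.norm(w-x[:2],axis=1)-r); k=e<max(1.2,np.median(e)*2.5); w,A=w[k],A[k]
    return x[:2],r,len(w)
for n,a,b,z in [('blue',(267,198),(273,306),.135),('red',(277,235),(345,290),.135),('yel',(326,240),(359,197),.135),('green',(350,221),(310,131),.057),('white',(303,217),(292,222),.057)]:
    # away directions: from image of point at lower height to the lid
    Pt=onz(Kt,a,z);va=np.array(a)-proj(Kt,Pt-[0,0,.1]);vb=np.array(b)-proj(Kw,Pt-[0,0,.1])
    fa=hsvfit('pics/top0.png',a,12,va/np.linalg.norm(va)); fb=hsvfit('pics/w1.png',b,12,vb/np.linalg.norm(vb))
    P,e=tri(Kt,fa[0],Kw,fb[0])
    print(n,fa[0].round(1),round(fa[1],1),fb[0].round(1),round(fb[1],1),'tri',P.round(4),e.round(4),'top',onz(Kt,fa[0],z).round(4),'wr',onz(Kw,fb[0],z).round(4),'eye',onz(Kw,b,z).round(4))
E
```

```text
blue [266.1 198.1] 15.1 [272.9 303.8] 30.2 tri [0.6452 0.076  0.123 ] 0.0016 top [0.642 0.075 0.135] wr [0.6444 0.0704 0.135 ] eye [0.6444 0.0726 0.135 ]
red [276.9 235.4] 15.7 [339.8 300.6] 29.5 tri [0.5793 0.059  0.1474] 0.0109 top [0.5756 0.0576 0.135 ] wr [0.5837 0.0671 0.135 ] eye [0.5791 0.0566 0.135 ]
yel [325.2 239.7] 15.8 [430.7 270.1] 140.8 tri [ 0.5483 -0.0204  0.2888] 0.0037 top [ 0.566  -0.0264  0.135 ] wr [0.5035 0.0374 0.135 ] eye [ 0.5689 -0.0281  0.135 ]
green [349.5 220.8] 11.6 [309.6 131. ] 23.7 tri [ 0.6119 -0.0787  0.0433] 0.0015 top [ 0.6093 -0.0778  0.057 ] wr [ 0.6121 -0.0787  0.057 ] eye [ 0.6117 -0.0787  0.057 ]
white [302.7 215.4] 11.6 [288.  227.7] 11.4 tri [0.627  0.0133 0.0726] 0.0151 top [0.622  0.0114 0.057 ] wr [0.6356 0.0198 0.057 ] eye [0.6312 0.0136 0.057 ]
```

```bash
python3 - <<'E'
from h import *
plan([(.567,-.0275,.18,-90,85,0),(.567,-.0275,.08,-90,85,1),(.567,-.0275,.08,-90,45,6),(.567,-.0275,.20,-90,45,0)],step=40)
E
```

```text
--
{"claw": 85, "slide": [0.04, 0.16, 0.78], "turn": [0, 0, 0.0]}
{"claw": 85, "slide": [0.04, 0.17, 0.78], "turn": [0, 0, 0.0]}
{"claw": 85, "slide": [0.04, 0.16, 0.78], "turn": [0, 0, 0.0]}
{"claw": 85, "slide": [0.04, 0.17, 0.78], "turn": [0, 0, 0.0]}
{"claw": 85, "slide": [0.0, 0.0, 0.67], "turn": [0, 0, 0.0]}
--
{"claw": 85, "slide": [0.0, 0.0, 0.66], "turn": [0, 0, 0.0]}
{"claw": 85, "slide": [0.0, 0.0, 0.67], "turn": [0, 0, 0.0]}
{"claw": 85, "slide": [0.0, 0.0, 0.0], "turn": [0, 0, 0.0]}
{"claw": 45, "slide": [0.0, 0.0, 0.0], "turn": [0, 0, 0.0]}
{"claw": 45, "slide": [0.0, 0.0, 0.0], "turn": [0, 0, 0.0]}
--
{"claw": 45, "slide": [0.0, 0.0, 0.0], "turn": [0, 0, 0.0]}
{"claw": 45, "slide": [0.0, 0.0, 0.0], "turn": [0, 0, 0.0]}
{"claw": 45, "slide": [0.0, 0.0, 0.0], "turn": [0, 0, 0.0]}
{"claw": 45, "slide": [0.0, 0.0, 0.0], "turn": [0, 0, 0.0]}
{"claw": 45, "slide": [0.0, 0.0, -0.6], "turn": [0, 0, 0.0]}
--
{"claw": 45, "slide": [0.0, 0.0, -0.6], "turn": [0, 0, 0.0]}
{"claw": 45, "slide": [0.0, 0.0, -0.6], "turn": [0, 0, 0.0]}
{"claw": 45, "slide": [0.0, 0.0, -0.6], "turn": [0, 0, 0.0]}
{"claw": 45, "slide": [0.0, 0.0, 0.0], "turn": [0, 0, 0.0]}
{"claw": 45, "slide": [0.0, 0.0, 0.0], "turn": [0, 0, 0.0]}
end [ 0.5668 -0.0275  0.2   ] -90.0
```

{"op": "arm_command", "data": {"increments": [{"claw": 85, "slide": [0.04, 0.16, 0.78], "turn": [0, 0, 0]}, {"claw": 85, "slide": [0.04, 0.17, 0.78], "turn": [0, 0, 0]}, {"claw": 85, "slide": [0.04, 0.16, 0.78], "turn": [0, 0, 0]}, {"claw": 85, "slide": [0.04, 0.17, 0.78], "turn": [0, 0, 0]}, {"claw": 85, "slide": [0, 0, 0.5], "turn": [0, 0, 0]}]}}

```text
t: 3.32
ee_pos: [0.5659, -0.0279, 0.1529]
tool_rot: [2.22, -2.221, -0.002]
ft_force: [-0.5, -1.3, 0.4]
gripper_width: 0.993
finger_force: 0.0
```

{"op": "arm_command", "data": {"increments": [{"claw": 85, "slide": [0, 0, 0.5], "turn": [0, 0, 0]}, {"claw": 85, "slide": [0, 0, 0.5], "turn": [0, 0, 0]}, {"claw": 85, "slide": [0, 0, 0.5], "turn": [0, 0, 0]}, {"claw": 85, "slide": [0, 0, 0], "turn": [0, 0, 0]}, {"claw": 85, "slide": [0, 0, 0], "turn": [0, 0, 0]}]}}

```text
t: 3.95
ee_pos: [0.5676, -0.0279, 0.0812]
tool_rot: [-2.22, 2.221, -0.002]
ft_force: [0.2, 0.5, 0.3]
gripper_width: 0.998
finger_force: 0.0
```

{"op": "arm_command", "data": {"increments": [{"claw": 45, "slide": [0, 0, 0], "turn": [0, 0, 0]}, {"claw": 45, "slide": [0, 0, 0], "turn": [0, 0, 0]}, {"claw": 45, "slide": [0, 0, 0], "turn": [0, 0, 0]}, {"claw": 45, "slide": [0, 0, 0], "turn": [0, 0, 0]}, {"claw": 45, "slide": [0, 0, 0], "turn": [0, 0, 0]}], "newtons": 40}}

```text
t: 4.58
ee_pos: [0.5677, -0.0278, 0.0811]
tool_rot: [-2.22, 2.221, -0.002]
ft_force: [0.5, 1.1, 6.4]
gripper_width: 0.648
finger_force: 42.6
```

```bash
python3 - <<'E'
from h import *
plan([(.5677,-.0278,.20,-90,45,0),(.598,-.3635,.19,-8,45,0),(.598,-.3635,.10,-8,45,0),(.598,-.3635,.071,-8,45,2)],step=42,turn=9.9)
E
```

```text
--
{"claw": 45, "slide": [0.0, 0.0, -0.79], "turn": [0, 0, 0.0]}
{"claw": 45, "slide": [0.0, 0.0, -0.79], "turn": [0, 0, 0.0]}
{"claw": 45, "slide": [0.0, 0.0, -0.8], "turn": [0, 0, 0.0]}
{"claw": 45, "slide": [0.75, -0.07, 0.02], "turn": [0, 0, -9.1]}
{"claw": 45, "slide": [0.75, 0.05, 0.02], "turn": [0, 0, -9.1]}
--
{"claw": 45, "slide": [0.73, 0.17, 0.02], "turn": [0, 0, -9.1]}
{"claw": 45, "slide": [0.69, 0.28, 0.02], "turn": [0, 0, -9.1]}
{"claw": 45, "slide": [0.64, 0.39, 0.02], "turn": [0, 0, -9.1]}
{"claw": 45, "slide": [0.57, 0.48, 0.03], "turn": [0, 0, -9.1]}
{"claw": 45, "slide": [0.49, 0.57, 0.02], "turn": [0, 0, -9.1]}
--
{"claw": 45, "slide": [0.39, 0.64, 0.03], "turn": [0, 0, -9.2]}
{"claw": 45, "slide": [0.28, 0.69, 0.02], "turn": [0, 0, -9.1]}
{"claw": 45, "slide": [0.0, 0.0, 0.6], "turn": [0, 0, 0.0]}
{"claw": 45, "slide": [0.0, 0.0, 0.6], "turn": [0, 0, 0.0]}
{"claw": 45, "slide": [0.0, 0.0, 0.6], "turn": [0, 0, 0.0]}
--
{"claw": 45, "slide": [0.0, 0.0, 0.58], "turn": [0, 0, 0.0]}
{"claw": 45, "slide": [0.0, 0.0, 0.0], "turn": [0, 0, 0.0]}
{"claw": 45, "slide": [0.0, 0.0, 0.0], "turn": [0, 0, 0.0]}
{"claw": 45, "slide": [0.0, 0.0, 0.0], "turn": [0, 0, 0.0]}
{"claw": 45, "slide": [0.0, 0.0, 0.0], "turn": [0, 0, 0.0]}
end [ 0.598  -0.3635  0.0711] -8.0
```

{"op": "arm_command", "data": {"increments": [{"claw": 45, "slide": [0, 0, -0.79], "turn": [0, 0, 0]}, {"claw": 45, "slide": [0, 0, -0.79], "turn": [0, 0, 0]}, {"claw": 45, "slide": [0, 0, -0.8], "turn": [0, 0, 0]}, {"claw": 45, "slide": [0.75, -0.07, 0.02], "turn": [0, 0, -9.1]}, {"claw": 45, "slide": [0.75, 0.05, 0.02], "turn": [0, 0, -9.1]}]}}

```text
t: 5.2
ee_pos: [0.5734, -0.1029, 0.1955]
tool_rot: [2.55, -1.835, -0.004]
ft_force: [0.5, -0.2, -5.6]
gripper_width: 0.645
finger_force: 44.3
```

{"op": "arm_command", "data": {"increments": [{"claw": 45, "slide": [0.73, 0.17, 0.02], "turn": [0, 0, -9.1]}, {"claw": 45, "slide": [0.69, 0.28, 0.02], "turn": [0, 0, -9.1]}, {"claw": 45, "slide": [0.64, 0.39, 0.02], "turn": [0, 0, -9.1]}, {"claw": 45, "slide": [0.57, 0.48, 0.03], "turn": [0, 0, -9.1]}, {"claw": 45, "slide": [0.49, 0.57, 0.02], "turn": [0, 0, -9.1]}]}}

```text
t: 5.82
ee_pos: [0.5901, -0.2898, 0.1889]
tool_rot: [-3.06, 0.708, 0.006]
ft_force: [0.8, 0.7, -4.1]
gripper_width: 0.644
finger_force: 44.1
```

{"op": "arm_command", "data": {"increments": [{"claw": 45, "slide": [0.39, 0.64, 0.03], "turn": [0, 0, -9.2]}, {"claw": 45, "slide": [0.28, 0.69, 0.02], "turn": [0, 0, -9.1]}, {"claw": 45, "slide": [0, 0, 0.6], "turn": [0, 0, 0]}, {"claw": 45, "slide": [0, 0, 0.6], "turn": [0, 0, 0]}, {"claw": 45, "slide": [0, 0, 0.6], "turn": [0, 0, 0]}]}}

```text
t: 6.45
ee_pos: [0.5962, -0.363, 0.0953]
tool_rot: [-3.132, 0.221, 0.005]
ft_force: [0.2, -0.2, -3.2]
gripper_width: 0.648
finger_force: 44.3
```

{"op": "arm_command", "data": {"increments": [{"claw": 45, "slide": [0, 0, 0.3], "turn": [0, 0, 0]}, {"claw": 45, "slide": [0, 0, 0.2], "turn": [0, 0, 0]}, {"claw": 45, "slide": [0, 0, 0], "turn": [0, 0, 0]}, {"claw": 45, "slide": [0, 0, 0], "turn": [0, 0, 0]}, {"claw": 45, "slide": [0, 0, 0], "turn": [0, 0, 0]}]}}

```text
t: 7.08
ee_pos: [0.5978, -0.3637, 0.0752]
tool_rot: [3.133, -0.22, 0.003]
ft_force: [-0.1, -0.2, -4.4]
gripper_width: 0.65
finger_force: 44.2
```

```bash
python3 - <<'E'
from h import *
p,R,s=pose(); print(p,yaw(R),s['joints'],s['t'])
K,im=save('top','t1.png')
E
```

```text
[ 0.59776027 -0.36374614  0.07517034] -8.036005545646486 [-2.61851593e-01  3.32520355e-01  1.31709583e-01  3.09089615e-04
 -1.36803330e+00  1.69233071e+00] 7.075
```

View pics/t1.png

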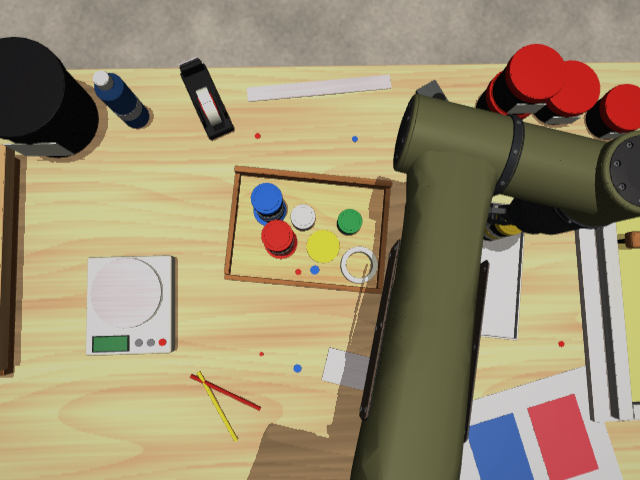

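Top view: the yellow disc is bare at about (323,246), the jar is in the gripper over the tray's far end, and everything else stands undisturbed. Lowering the last few mm.

{"op": "arm_command", "data": {"increments": [{"claw": 45, "slide": [0, 0, 0.05], "turn": [0, 0, 0]}, {"claw": 45, "slide": [0, 0, 0.05], "turn": [0, 0, 0]}, {"claw": 45, "slide": [0, 0, 0.04], "turn": [0, 0, 0]}, {"claw": 45, "slide": [0, 0, 0], "turn": [0, 0, 0]}, {"claw": 45, "slide": [0, 0, 0], "turn": [0, 0, 0]}]}}

```text
t: 7.75
ee_pos: [0.5973, -0.3635, 0.0672]
tool_rot: [3.134, -0.22, 0.001]
ft_force: [-0.4, 2.3, -1.4]
gripper_width: 0.646
finger_force: 44.3
```

{"op": "arm_command", "data": {"increments": [{"claw": 45, "slide": [0, 0, 0.02], "turn": [0, 0, 0]}, {"claw": 45, "slide": [0, 0, 0], "turn": [0, 0, 0]}, {"claw": 45, "slide": [0, 0, 0], "turn": [0, 0, 0]}, {"claw": 45, "slide": [0, 0, 0], "turn": [0, 0, 0]}, {"claw": 45, "slide": [0, 0, 0], "turn": [0, 0, 0]}]}}

```text
t: 8.38
ee_pos: [0.5974, -0.3636, 0.0672]
tool_rot: [3.133, -0.22, 0.001]
ft_force: [-2.6, 3.3, 5.0]
gripper_width: 0.646
finger_force: 44.9
```

{"op": "arm_command", "data": {"increments": [{"claw": 85, "slide": [0, 0, 0], "turn": [0, 0, 0]}, {"claw": 85, "slide": [0, 0, 0], "turn": [0, 0, 0]}, {"claw": 85, "slide": [0, 0, 0], "turn": [0, 0, 0]}, {"claw": 85, "slide": [0, 0, 0], "turn": [0, 0, 0]}, {"claw": 85, "slide": [0, 0, -0.5], "turn": [0, 0, 0]}]}}

```text
t: 9.0
ee_pos: [0.596, -0.3629, 0.0881]
tool_rot: [-3.132, 0.22, 0.007]
ft_force: [0.9, -0.1, -0.4]
gripper_width: 0.995
finger_force: 0.0
```

```bash
python3 - <<'E'
from h import *
p,R,s=pose(); print(p)
plan([(.597,-.3635,.20,-8,85,0),(.577,.057,.19,0,85,0),(.577,.057,.082,0,85,2)],step=42,turn=9.9)
E
```

```text
[ 0.59596934 -0.36286876  0.08814761]
--
{"claw": 85, "slide": [0.01, 0.0, -0.75], "turn": [0, 0, 0.0]}
{"claw": 85, "slide": [0.01, 0.0, -0.74], "turn": [0, 0, 0.0]}
{"claw": 85, "slide": [0.0, 0.01, -0.75], "turn": [0, 0, 0.0]}
{"claw": 85, "slide": [-0.14, -0.75, 0.02], "turn": [0, 0, -0.7]}
{"claw": 85, "slide": [-0.13, -0.75, 0.02], "turn": [0, 0, -0.7]}
--
{"claw": 85, "slide": [-0.13, -0.76, 0.02], "turn": [0, 0, -0.7]}
{"claw": 85, "slide": [-0.12, -0.76, 0.02], "turn": [0, 0, -0.7]}
{"claw": 85, "slide": [-0.11, -0.76, 0.02], "turn": [0, 0, -0.7]}
{"claw": 85, "slide": [-0.1, -0.76, 0.02], "turn": [0, 0, -0.8]}
{"claw": 85, "slide": [-0.08, -0.76, 0.02], "turn": [0, 0, -0.7]}
--
{"claw": 85, "slide": [-0.08, -0.76, 0.02], "turn": [0, 0, -0.8]}
{"claw": 85, "slide": [-0.06, -0.76, 0.01], "turn": [0, 0, -0.7]}
{"claw": 85, "slide": [-0.06, -0.76, 0.02], "turn": [0, 0, -0.8]}
{"claw": 85, "slide": [-0.04, -0.77, 0.01], "turn": [0, 0, -0.7]}
{"claw": 85, "slide": [0.0, 0.0, 0.72], "turn": [0, 0, 0.0]}
--
{"claw": 85, "slide": [0.0, 0.0, 0.72], "turn": [0, 0, 0.0]}
{"claw": 85, "slide": [0.0, 0.0, 0.72], "turn": [0, 0, 0.0]}
{"claw": 85, "slide": [0.0, 0.0, 0.0], "turn": [0, 0, 0.0]}
{"claw": 85, "slide": [0.0, 0.0, 0.0], "turn": [0, 0, 0.0]}
{"claw": 85, "slide": [0.0, 0.0, 0.0], "turn": [0, 0, 0.0]}
end [0.577  0.0572 0.0821] -0.0
```

{"op": "arm_command", "data": {"increments": [{"claw": 85, "slide": [0, 0, -0.75], "turn": [0, 0, 0]}, {"claw": 85, "slide": [0, 0, -0.75], "turn": [0, 0, 0]}, {"claw": 85, "slide": [0, 0, -0.75], "turn": [0, 0, 0]}, {"claw": 85, "slide": [-0.14, -0.75, 0.02], "turn": [0, 0, -0.7]}, {"claw": 85, "slide": [-0.13, -0.75, 0.02], "turn": [0, 0, -0.7]}]}}

```text
t: 9.62
ee_pos: [0.5939, -0.2868, 0.2017]
tool_rot: [3.136, -0.183, 0.002]
ft_force: [0.0, 0.2, 0.2]
gripper_width: 0.998
finger_force: 0.0
```

{"op": "arm_command", "data": {"increments": [{"claw": 85, "slide": [-0.13, -0.76, 0.02], "turn": [0, 0, -0.7]}, {"claw": 85, "slide": [-0.12, -0.76, 0.02], "turn": [0, 0, -0.7]}, {"claw": 85, "slide": [-0.11, -0.76, 0.02], "turn": [0, 0, -0.7]}, {"claw": 85, "slide": [-0.1, -0.76, 0.02], "turn": [0, 0, -0.8]}, {"claw": 85, "slide": [-0.08, -0.76, 0.02], "turn": [0, 0, -0.7]}]}}

```text
t: 10.25
ee_pos: [0.5841, -0.0945, 0.1965]
tool_rot: [3.14, -0.083, 0.001]
ft_force: [1.1, -0.5, 0.7]
gripper_width: 0.998
finger_force: 0.0
```

{"op": "arm_command", "data": {"increments": [{"claw": 85, "slide": [-0.08, -0.76, 0.02], "turn": [0, 0, -0.8]}, {"claw": 85, "slide": [-0.06, -0.76, 0.01], "turn": [0, 0, -0.7]}, {"claw": 85, "slide": [-0.06, -0.76, 0.02], "turn": [0, 0, -0.8]}, {"claw": 85, "slide": [-0.04, -0.77, 0.01], "turn": [0, 0, -0.7]}, {"claw": 85, "slide": [0, 0, 0], "turn": [0, 0, 0]}]}}

```text
t: 10.88
ee_pos: [0.5771, 0.0593, 0.1932]
tool_rot: [-3.141, -0.004, 0.0]
ft_force: [0.3, 0.1, 1.0]
gripper_width: 0.997
finger_force: 0.0
```

{"op": "arm_command", "data": {"increments": [{"claw": 85, "slide": [0, 0, 0.4], "turn": [0, 0, 0]}, {"claw": 85, "slide": [0, 0, 0.5], "turn": [0, 0, 0]}, {"claw": 85, "slide": [0, 0, 0.5], "turn": [0, 0, 0]}, {"claw": 85, "slide": [0, 0, 0.5], "turn": [0, 0, 0]}, {"claw": 85, "slide": [0, 0, 0.26], "turn": [0, 0, 0]}]}}

```text
t: 11.5
ee_pos: [0.5762, 0.0558, 0.0825]
tool_rot: [3.141, -0.004, -0.005]
ft_force: [0.6, -0.4, 0.4]
gripper_width: 0.992
finger_force: 0.0
```

{"op": "arm_command", "data": {"increments": [{"claw": 85, "slide": [0, 0, 0], "turn": [0, 0, 0]}, {"claw": 45, "slide": [0, 0, 0], "turn": [0, 0, 0]}, {"claw": 45, "slide": [0, 0, 0], "turn": [0, 0, 0]}, {"claw": 45, "slide": [0, 0, 0], "turn": [0, 0, 0]}, {"claw": 45, "slide": [0, 0, 0], "turn": [0, 0, 0]}]}}

```text
t: 12.12
ee_pos: [0.5781, 0.0574, 0.0867]
tool_rot: [-3.141, 0.001, -0.004]
ft_force: [-0.6, 0.7, 5.7]
gripper_width: 0.649
finger_force: 43.1
```

```bash
python3 - <<'E'
from h import *
p,R,s=pose(); print(p,yaw(R))
z=p[2]
plan([(p[0],p[1],.20,yaw(R),45,0),(.514,-.352,.19,-8,45,0),(.514,-.352,z-.006,-8,45,2)],step=43,turn=9.9)
E
```

```text
[0.57807252 0.05738007 0.08669494] -0.018587936727787736
--
{"claw": 45, "slide": [0.0, 0.0, -0.76], "turn": [0, 0, 0.0]}
{"claw": 45, "slide": [0.0, 0.0, -0.75], "turn": [0, 0, 0.0]}
{"claw": 45, "slide": [0.0, 0.0, -0.76], "turn": [0, 0, 0.0]}
{"claw": 45, "slide": [-0.13, 0.82, 0.02], "turn": [0, 0, 0.8]}
{"claw": 45, "slide": [-0.12, 0.82, 0.02], "turn": [0, 0, 0.8]}
--
{"claw": 45, "slide": [-0.1, 0.82, 0.02], "turn": [0, 0, 0.8]}
{"claw": 45, "slide": [-0.09, 0.82, 0.02], "turn": [0, 0, 0.8]}
{"claw": 45, "slide": [-0.08, 0.83, 0.02], "turn": [0, 0, 0.8]}
{"claw": 45, "slide": [-0.07, 0.83, 0.02], "turn": [0, 0, 0.8]}
{"claw": 45, "slide": [-0.06, 0.83, 0.02], "turn": [0, 0, 0.8]}
--
{"claw": 45, "slide": [-0.05, 0.82, 0.02], "turn": [0, 0, 0.8]}
{"claw": 45, "slide": [-0.04, 0.83, 0.02], "turn": [0, 0, 0.8]}
{"claw": 45, "slide": [-0.02, 0.83, 0.02], "turn": [0, 0, 0.8]}
{"claw": 45, "slide": [0.0, 0.0, 0.73], "turn": [0, 0, 0.0]}
{"claw": 45, "slide": [0.0, 0.0, 0.73], "turn": [0, 0, 0.0]}
--
{"claw": 45, "slide": [0.0, 0.0, 0.73], "turn": [0, 0, 0.0]}
{"claw": 45, "slide": [0.0, 0.0, 0.0], "turn": [0, 0, 0.0]}
{"claw": 45, "slide": [0.0, 0.0, 0.0], "turn": [0, 0, 0.0]}
{"claw": 45, "slide": [0.0, 0.0, 0.0], "turn": [0, 0, 0.0]}
{"claw": 45, "slide": [0.0, 0.0, 0.0], "turn": [0, 0, 0.0]}
end [ 0.5141 -0.3522  0.0807] -8.0
```

{"op": "arm_command", "data": {"increments": [{"claw": 45, "slide": [0, 0, -0.6], "turn": [0, 0, 0]}, {"claw": 45, "slide": [0, 0, -0.83], "turn": [0, 0, 0]}, {"claw": 45, "slide": [0, 0, -0.83], "turn": [0, 0, 0]}, {"claw": 45, "slide": [-0.13, 0.82, 0.02], "turn": [0, 0, 0.8]}, {"claw": 45, "slide": [-0.12, 0.82, 0.02], "turn": [0, 0, 0.8]}]}}

```text
t: 12.75
ee_pos: [0.5634, -0.025, 0.1949]
tool_rot: [-3.141, 0.044, 0.004]
ft_force: [1.1, -0.0, -4.2]
gripper_width: 0.651
finger_force: 44.1
```

{"op": "arm_command", "data": {"increments": [{"claw": 45, "slide": [-0.1, 0.82, 0.02], "turn": [0, 0, 0.8]}, {"claw": 45, "slide": [-0.09, 0.82, 0.02], "turn": [0, 0, 0.8]}, {"claw": 45, "slide": [-0.08, 0.83, 0.02], "turn": [0, 0, 0.8]}, {"claw": 45, "slide": [-0.07, 0.83, 0.02], "turn": [0, 0, 0.8]}, {"claw": 45, "slide": [-0.06, 0.83, 0.02], "turn": [0, 0, 0.8]}]}}

```text
t: 13.38
ee_pos: [0.5315, -0.2306, 0.1894]
tool_rot: [-3.136, 0.155, 0.005]
ft_force: [1.2, 0.7, -3.4]
gripper_width: 0.647
finger_force: 44.1
```

{"op": "arm_command", "data": {"increments": [{"claw": 45, "slide": [-0.05, 0.82, 0.02], "turn": [0, 0, 0.8]}, {"claw": 45, "slide": [-0.04, 0.83, 0.02], "turn": [0, 0, 0.8]}, {"claw": 45, "slide": [-0.02, 0.83, 0.02], "turn": [0, 0, 0.8]}, {"claw": 45, "slide": [0, 0, 0.6], "turn": [0, 0, 0]}, {"claw": 45, "slide": [0, 0, 0.6], "turn": [0, 0, 0]}]}}

```text
t: 14.0
ee_pos: [0.5122, -0.3524, 0.1255]
tool_rot: [-3.132, 0.222, 0.004]
ft_force: [0.3, 0.8, -4.7]
gripper_width: 0.649
finger_force: 44.2
```

{"op": "arm_command", "data": {"increments": [{"claw": 45, "slide": [0, 0, 0.6], "turn": [0, 0, 0]}, {"claw": 45, "slide": [0, 0, 0.35], "turn": [0, 0, 0]}, {"claw": 45, "slide": [0, 0, 0.04], "turn": [0, 0, 0]}, {"claw": 45, "slide": [0, 0, 0], "turn": [0, 0, 0]}, {"claw": 45, "slide": [0, 0, 0], "turn": [0, 0, 0]}]}}

```text
t: 14.62
ee_pos: [0.5139, -0.3527, 0.0804]
tool_rot: [3.133, -0.22, 0.004]
ft_force: [0.5, 0.0, -3.9]
gripper_width: 0.642
finger_force: 44.1
```

{"op": "arm_command", "data": {"increments": [{"claw": 45, "slide": [0, 0, 0.05], "turn": [0, 0, 0]}, {"claw": 45, "slide": [0, 0, 0.05], "turn": [0, 0, 0]}, {"claw": 45, "slide": [0, 0, 0.03], "turn": [0, 0, 0]}, {"claw": 45, "slide": [0, 0, 0], "turn": [0, 0, 0]}, {"claw": 45, "slide": [0, 0, 0], "turn": [0, 0, 0]}]}}

```text
t: 15.25
ee_pos: [0.5133, -0.3524, 0.0728]
tool_rot: [3.134, -0.22, 0.001]
ft_force: [-0.9, 1.4, -0.2]
gripper_width: 0.648
finger_force: 44.4
```

{"op": "arm_command", "data": {"increments": [{"claw": 45, "slide": [0, 0, 0.01], "turn": [0, 0, 0]}, {"claw": 85, "slide": [0, 0, 0], "turn": [0, 0, 0]}, {"claw": 85, "slide": [0, 0, 0], "turn": [0, 0, 0]}, {"claw": 85, "slide": [0, 0, 0], "turn": [0, 0, 0]}, {"claw": 85, "slide": [0, 0, 0], "turn": [0, 0, 0]}]}}

```text
t: 15.88
ee_pos: [0.5131, -0.3525, 0.0718]
tool_rot: [3.134, -0.22, -0.0]
ft_force: [-0.5, 0.0, 0.2]
gripper_width: 0.993
finger_force: 0.0
```

```bash
python3 - <<'E'
from h import *
p,R,s=pose(); print(p,yaw(R))
plan([(p[0],p[1],.20,yaw(R),85,0),(.6435,.0735,.19,0,85,1),(.6435,.0735,.085,0,85,2)],step=48,turn=9.9)
E
```

```text
[ 0.51314636 -0.35251335  0.07179077] -8.041738219600747
--
{"claw": 85, "slide": [0.0, 0.0, -0.85], "turn": [0, 0, 0.0]}
{"claw": 85, "slide": [0.0, 0.0, -0.86], "turn": [0, 0, 0.0]}
{"claw": 85, "slide": [0.0, 0.0, -0.85], "turn": [0, 0, 0.0]}
{"claw": 85, "slide": [0.14, -0.88, 0.02], "turn": [0, 0, -0.8]}
{"claw": 85, "slide": [0.15, -0.88, 0.02], "turn": [0, 0, -0.8]}
--
{"claw": 85, "slide": [0.16, -0.88, 0.02], "turn": [0, 0, -0.8]}
{"claw": 85, "slide": [0.18, -0.87, 0.02], "turn": [0, 0, -0.8]}
{"claw": 85, "slide": [0.19, -0.87, 0.02], "turn": [0, 0, -0.8]}
{"claw": 85, "slide": [0.2, -0.87, 0.02], "turn": [0, 0, -0.8]}
{"claw": 85, "slide": [0.21, -0.86, 0.02], "turn": [0, 0, -0.8]}
--
{"claw": 85, "slide": [0.22, -0.86, 0.02], "turn": [0, 0, -0.8]}
{"claw": 85, "slide": [0.24, -0.86, 0.02], "turn": [0, 0, -0.8]}
{"claw": 85, "slide": [0.25, -0.86, 0.02], "turn": [0, 0, -0.8]}
{"claw": 85, "slide": [0.0, 0.0, 0.0], "turn": [0, 0, 0.0]}
{"claw": 85, "slide": [0.0, 0.0, 0.7], "turn": [0, 0, 0.0]}
--
{"claw": 85, "slide": [0.0, 0.0, 0.7], "turn": [0, 0, 0.0]}
{"claw": 85, "slide": [0.0, 0.0, 0.7], "turn": [0, 0, 0.0]}
{"claw": 85, "slide": [0.0, 0.0, 0.0], "turn": [0, 0, 0.0]}
{"claw": 85, "slide": [0.0, 0.0, 0.0], "turn": [0, 0, 0.0]}
{"claw": 85, "slide": [0.0, 0.0, 0.0], "turn": [0, 0, 0.0]}
end [0.6436 0.0735 0.0848] -0.0
```

{"op": "arm_command", "data": {"increments": [{"claw": 85, "slide": [0, 0, -0.6], "turn": [0, 0, 0]}, {"claw": 85, "slide": [0, 0, -1.0], "turn": [0, 0, 0]}, {"claw": 85, "slide": [0, 0, -0.96], "turn": [0, 0, 0]}, {"claw": 85, "slide": [0.14, -0.88, 0.02], "turn": [0, 0, -0.8]}, {"claw": 85, "slide": [0.15, -0.88, 0.02], "turn": [0, 0, -0.8]}]}}

```text
t: 16.5
ee_pos: [0.5396, -0.2665, 0.1985]
tool_rot: [3.137, -0.178, 0.002]
ft_force: [0.5, 0.9, -0.6]
gripper_width: 0.995
finger_force: 0.0
```

{"op": "arm_command", "data": {"increments": [{"claw": 85, "slide": [0.16, -0.88, 0.02], "turn": [0, 0, -0.8]}, {"claw": 85, "slide": [0.18, -0.87, 0.02], "turn": [0, 0, -0.8]}, {"claw": 85, "slide": [0.19, -0.87, 0.02], "turn": [0, 0, -0.8]}, {"claw": 85, "slide": [0.2, -0.87, 0.02], "turn": [0, 0, -0.8]}, {"claw": 85, "slide": [0.21, -0.86, 0.02], "turn": [0, 0, -0.8]}]}}

```text
t: 17.12
ee_pos: [0.6047, -0.0529, 0.1929]
tool_rot: [3.141, -0.066, 0.001]
ft_force: [0.2, -0.8, -0.1]
gripper_width: 0.998
finger_force: 0.0
```

{"op": "arm_command", "data": {"increments": [{"claw": 85, "slide": [0.22, -0.86, 0.02], "turn": [0, 0, -0.8]}, {"claw": 85, "slide": [0.24, -0.86, 0.02], "turn": [0, 0, -0.8]}, {"claw": 85, "slide": [0.25, -0.86, 0.02], "turn": [0, 0, -0.8]}, {"claw": 85, "slide": [0, 0, 0], "turn": [0, 0, 0]}, {"claw": 85, "slide": [0, 0, 0.4], "turn": [0, 0, 0]}]}}

```text
t: 17.75
ee_pos: [0.6444, 0.0736, 0.1709]
tool_rot: [-3.141, 0.001, -0.005]
ft_force: [0.5, -0.4, 0.9]
gripper_width: 0.991
finger_force: 0.0
```

{"op": "arm_command", "data": {"increments": [{"claw": 85, "slide": [0, 0, 0.5], "turn": [0, 0, 0]}, {"claw": 85, "slide": [0, 0, 0.5], "turn": [0, 0, 0]}, {"claw": 85, "slide": [0, 0, 0.5], "turn": [0, 0, 0]}, {"claw": 85, "slide": [0, 0, 0.2], "turn": [0, 0, 0]}, {"claw": 85, "slide": [0, 0, 0], "turn": [0, 0, 0]}]}}

```text
t: 18.38
ee_pos: [0.6431, 0.0727, 0.084]
tool_rot: [3.141, -0.002, -0.002]
ft_force: [0.1, -0.0, 0.4]
gripper_width: 0.995
finger_force: 0.0
```

{"op": "arm_command", "data": {"increments": [{"claw": 85, "slide": [0, 0, 0], "turn": [0, 0, 0]}, {"claw": 45, "slide": [0, 0, 0], "turn": [0, 0, 0]}, {"claw": 45, "slide": [0, 0, 0], "turn": [0, 0, 0]}, {"claw": 45, "slide": [0, 0, 0], "turn": [0, 0, 0]}, {"claw": 45, "slide": [0, 0, 0], "turn": [0, 0, 0]}]}}

```text
t: 19.0
ee_pos: [0.6441, 0.0739, 0.0859]
tool_rot: [-3.141, 0.0, -0.003]
ft_force: [-1.0, 1.3, 6.1]
gripper_width: 0.653
finger_force: 42.6
```

```bash
python3 - <<'E'
from h import *
p,R,s=pose(); print(p,yaw(R))
z=p[2]
plan([(p[0],p[1],.20,yaw(R),45,0),(.430,-.3405,.19,-8,45,0),(.430,-.3405,z-.007,-8,45,2)],step=46,turn=9.9)
E
```

```text
[0.64408309 0.07391611 0.08587   ] -0.01685594583460919
--
{"claw": 45, "slide": [0.0, 0.0, -0.76], "turn": [0, 0, 0.0]}
{"claw": 45, "slide": [0.0, 0.0, -0.76], "turn": [0, 0, 0.0]}
{"claw": 45, "slide": [0.0, 0.0, -0.76], "turn": [0, 0, 0.0]}
{"claw": 45, "slide": [-0.39, 0.75, 0.02], "turn": [0, 0, 0.7]}
{"claw": 45, "slide": [-0.38, 0.76, 0.02], "turn": [0, 0, 0.7]}
--
{"claw": 45, "slide": [-0.37, 0.76, 0.02], "turn": [0, 0, 0.7]}
{"claw": 45, "slide": [-0.36, 0.77, 0.02], "turn": [0, 0, 0.7]}
{"claw": 45, "slide": [-0.35, 0.77, 0.02], "turn": [0, 0, 0.7]}
{"claw": 45, "slide": [-0.34, 0.78, 0.02], "turn": [0, 0, 0.7]}
{"claw": 45, "slide": [-0.33, 0.78, 0.02], "turn": [0, 0, 0.8]}
--
{"claw": 45, "slide": [-0.32, 0.78, 0.01], "turn": [0, 0, 0.7]}
{"claw": 45, "slide": [-0.32, 0.79, 0.02], "turn": [0, 0, 0.8]}
{"claw": 45, "slide": [-0.3, 0.79, 0.01], "turn": [0, 0, 0.7]}
{"claw": 45, "slide": [-0.29, 0.8, 0.02], "turn": [0, 0, 0.8]}
{"claw": 45, "slide": [0.0, 0.0, 0.74], "turn": [0, 0, 0.0]}
--
{"claw": 45, "slide": [0.0, 0.0, 0.74], "turn": [0, 0, 0.0]}
{"claw": 45, "slide": [0.0, 0.0, 0.74], "turn": [0, 0, 0.0]}
{"claw": 45, "slide": [0.0, 0.0, 0.0], "turn": [0, 0, 0.0]}
{"claw": 45, "slide": [0.0, 0.0, 0.0], "turn": [0, 0, 0.0]}
{"claw": 45, "slide": [0.0, 0.0, 0.0], "turn": [0, 0, 0.0]}
end [ 0.4302 -0.3404  0.0789] -8.0
```

{"op": "arm_command", "data": {"increments": [{"claw": 45, "slide": [0, 0, -0.6], "turn": [0, 0, 0]}, {"claw": 45, "slide": [0, 0, -0.84], "turn": [0, 0, 0]}, {"claw": 45, "slide": [0, 0, -0.84], "turn": [0, 0, 0]}, {"claw": 45, "slide": [-0.39, 0.75, 0.02], "turn": [0, 0, 0.7]}, {"claw": 45, "slide": [-0.38, 0.76, 0.02], "turn": [0, 0, 0.7]}]}}

```text
t: 19.62
ee_pos: [0.6034, -0.002, 0.195]
tool_rot: [-3.141, 0.039, 0.005]
ft_force: [0.6, -0.7, -4.3]
gripper_width: 0.642
finger_force: 43.9
```

{"op": "arm_command", "data": {"increments": [{"claw": 45, "slide": [-0.37, 0.76, 0.02], "turn": [0, 0, 0.7]}, {"claw": 45, "slide": [-0.36, 0.77, 0.02], "turn": [0, 0, 0.7]}, {"claw": 45, "slide": [-0.35, 0.77, 0.02], "turn": [0, 0, 0.7]}, {"claw": 45, "slide": [-0.34, 0.78, 0.02], "turn": [0, 0, 0.7]}, {"claw": 45, "slide": [-0.33, 0.78, 0.02], "turn": [0, 0, 0.8]}]}}

```text
t: 20.25
ee_pos: [0.506, -0.1909, 0.1899]
tool_rot: [-3.138, 0.139, 0.005]
ft_force: [1.3, 0.1, -3.3]
gripper_width: 0.646
finger_force: 43.8
```

{"op": "arm_command", "data": {"increments": [{"claw": 45, "slide": [-0.32, 0.78, 0.01], "turn": [0, 0, 0.7]}, {"claw": 45, "slide": [-0.32, 0.79, 0.02], "turn": [0, 0, 0.8]}, {"claw": 45, "slide": [-0.3, 0.79, 0.01], "turn": [0, 0, 0.7]}, {"claw": 45, "slide": [-0.29, 0.8, 0.02], "turn": [0, 0, 0.8]}, {"claw": 45, "slide": [0, 0, 0.6], "turn": [0, 0, 0]}]}}

```text
t: 20.88
ee_pos: [0.4285, -0.3431, 0.1592]
tool_rot: [3.132, -0.226, 0.002]
ft_force: [0.9, 0.4, -4.5]
gripper_width: 0.646
finger_force: 44.0
```

{"op": "arm_command", "data": {"increments": [{"claw": 45, "slide": [0, 0, 0.6], "turn": [0, 0, 0]}, {"claw": 45, "slide": [0, 0, 0.6], "turn": [0, 0, 0]}, {"claw": 45, "slide": [0, 0, 0.4], "turn": [0, 0, 0]}, {"claw": 45, "slide": [0, 0, 0], "turn": [0, 0, 0]}, {"claw": 45, "slide": [0, 0, 0], "turn": [0, 0, 0]}]}}

```text
t: 21.5
ee_pos: [0.4296, -0.3408, 0.0793]
tool_rot: [3.133, -0.22, -0.0]
ft_force: [0.7, -1.2, -3.2]
gripper_width: 0.648
finger_force: 43.9
```

{"op": "arm_command", "data": {"increments": [{"claw": 45, "slide": [0, 0, 0.05], "turn": [0, 0, 0]}, {"claw": 45, "slide": [0, 0, 0.04], "turn": [0, 0, 0]}, {"claw": 45, "slide": [0, 0, 0], "turn": [0, 0, 0]}, {"claw": 45, "slide": [0, 0, 0], "turn": [0, 0, 0]}, {"claw": 45, "slide": [0, 0, 0], "turn": [0, 0, 0]}]}}

```text
t: 22.12
ee_pos: [0.4296, -0.3407, 0.0745]
tool_rot: [3.134, -0.22, 0.0]
ft_force: [0.8, -0.5, -3.9]
gripper_width: 0.648
finger_force: 43.9
```

Contact is expected at about 0.0719.

{"op": "arm_command", "data": {"increments": [{"claw": 45, "slide": [0, 0, 0.04], "turn": [0, 0, 0]}, {"claw": 45, "slide": [0, 0, 0.02], "turn": [0, 0, 0]}, {"claw": 45, "slide": [0, 0, 0], "turn": [0, 0, 0]}, {"claw": 45, "slide": [0, 0, 0], "turn": [0, 0, 0]}, {"claw": 45, "slide": [0, 0, 0], "turn": [0, 0, 0]}]}}

```text
t: 22.75
ee_pos: [0.4298, -0.3407, 0.0719]
tool_rot: [3.134, -0.22, 0.001]
ft_force: [-0.8, 3.6, 2.0]
gripper_width: 0.643
finger_force: 44.3
```

{"op": "arm_command", "data": {"increments": [{"claw": 85, "slide": [0, 0, 0], "turn": [0, 0, 0]}, {"claw": 85, "slide": [0, 0, 0], "turn": [0, 0, 0]}, {"claw": 85, "slide": [0, 0, 0], "turn": [0, 0, 0]}, {"claw": 85, "slide": [0, 0, 0], "turn": [0, 0, 0]}, {"claw": 85, "slide": [0, 0, 0], "turn": [0, 0, 0]}]}}

```text
t: 23.38
ee_pos: [0.4295, -0.3407, 0.0713]
tool_rot: [3.134, -0.22, -0.0]
ft_force: [0.2, -0.7, -0.4]
gripper_width: 0.995
finger_force: 0.0
```

```bash
python3 - <<'E'
from h import *
p,R,s=pose(); print(p,yaw(R))
# go up then to a view point over rack: camera on +x side looking back (psi 0): tcp (.641-ish)
plan([(p[0],p[1],.20,yaw(R),85,0),(.60,.01,.30,-5,85,3)],step=50,turn=9.9)
E
```

```text
[ 0.42954038 -0.34067616  0.07133043] -8.042363396073844
--
{"claw": 85, "slide": [0.0, 0.0, -0.86], "turn": [0, 0, 0.0]}
{"claw": 85, "slide": [0.0, 0.0, -0.86], "turn": [0, 0, 0.0]}
{"claw": 85, "slide": [0.0, 0.0, -0.85], "turn": [0, 0, 0.0]}
{"claw": 85, "slide": [0.27, -0.82, -0.22], "turn": [0, 0, -0.3]}
{"claw": 85, "slide": [0.27, -0.82, -0.22], "turn": [0, 0, -0.3]}
--
{"claw": 85, "slide": [0.27, -0.82, -0.22], "turn": [0, 0, -0.3]}
{"claw": 85, "slide": [0.28, -0.82, -0.22], "turn": [0, 0, -0.4]}
{"claw": 85, "slide": [0.28, -0.82, -0.22], "turn": [0, 0, -0.3]}
{"claw": 85, "slide": [0.29, -0.82, -0.23], "turn": [0, 0, -0.4]}
{"claw": 85, "slide": [0.3, -0.82, -0.22], "turn": [0, 0, -0.3]}
--
{"claw": 85, "slide": [0.3, -0.81, -0.23], "turn": [0, 0, -0.4]}
{"claw": 85, "slide": [0.3, -0.81, -0.22], "turn": [0, 0, -0.3]}
{"claw": 85, "slide": [0.0, 0.0, 0.0], "turn": [0, 0, 0.0]}
{"claw": 85, "slide": [0.0, 0.0, 0.0], "turn": [0, 0, 0.0]}
{"claw": 85, "slide": [0.0, 0.0, 0.0], "turn": [0, 0, 0.0]}
end [0.5999 0.0098 0.2998] -5.0
```

{"op": "arm_command", "data": {"increments": [{"claw": 85, "slide": [0, 0, -0.6], "turn": [0, 0, 0]}, {"claw": 85, "slide": [0, 0, -1.0], "turn": [0, 0, 0]}, {"claw": 85, "slide": [0, 0, -0.97], "turn": [0, 0, 0]}, {"claw": 85, "slide": [0.27, -0.82, -0.22], "turn": [0, 0, -0.3]}, {"claw": 85, "slide": [0.27, -0.82, -0.22], "turn": [0, 0, -0.3]}]}}

```text
t: 24.0
ee_pos: [0.4679, -0.2625, 0.2228]
tool_rot: [3.135, -0.206, 0.002]
ft_force: [0.5, -0.3, 0.2]
gripper_width: 0.991
finger_force: 0.0
```

{"op": "arm_command", "data": {"increments": [{"claw": 85, "slide": [0.27, -0.82, -0.22], "turn": [0, 0, -0.3]}, {"claw": 85, "slide": [0.28, -0.82, -0.22], "turn": [0, 0, -0.4]}, {"claw": 85, "slide": [0.28, -0.82, -0.22], "turn": [0, 0, -0.3]}, {"claw": 85, "slide": [0.29, -0.82, -0.23], "turn": [0, 0, -0.4]}, {"claw": 85, "slide": [0.3, -0.82, -0.22], "turn": [0, 0, -0.3]}]}}

```text
t: 24.62
ee_pos: [0.5627, -0.0665, 0.2779]
tool_rot: [3.138, -0.157, 0.001]
ft_force: [0.4, -1.1, 0.6]
gripper_width: 0.998
finger_force: 0.0
```

{"op": "arm_command", "data": {"increments": [{"claw": 85, "slide": [0.3, -0.81, -0.23], "turn": [0, 0, -0.4]}, {"claw": 85, "slide": [0.3, -0.81, -0.22], "turn": [0, 0, -0.3]}, {"claw": 66, "slide": [0, 0, 0], "turn": [0, 0, 0]}, {"claw": 66, "slide": [0, 0, 0], "turn": [0, 0, 0]}, {"claw": 66, "slide": [0, 0, 0], "turn": [0, 0, 0]}]}}

```text
t: 25.25
ee_pos: [0.5996, 0.009, 0.2999]
tool_rot: [3.138, -0.14, 0.0]
ft_force: [-0.8, 0.6, -0.7]
gripper_width: 0.774
finger_force: 0.0
```

```bash
python3 - <<'E'
from h import *
p,R,s=pose(); print(p,yaw(R),s['gripper_width'],s['t'])
K,im=save('wrist','w2.png'); save('top','t2.png')
a=im[0:480,100:600]
for n,P in dict(blue=(.643,.074,.017),red=(.577,.057,.017),yel=(.567,-.0275,.017),white=(.6205,.0115,.057),green=(.61,-.0785,.057)).items(): print(n,proj(K,P).round())
E
```

```text
[0.59956059 0.00901782 0.29985569] -5.0943475035312495 0.7738505588209876 25.25
blue [253. 155.]
red [278. 217.]
yel [358. 219.]
white [316. 177.]
green [414. 180.]
```

View pics/w2.png

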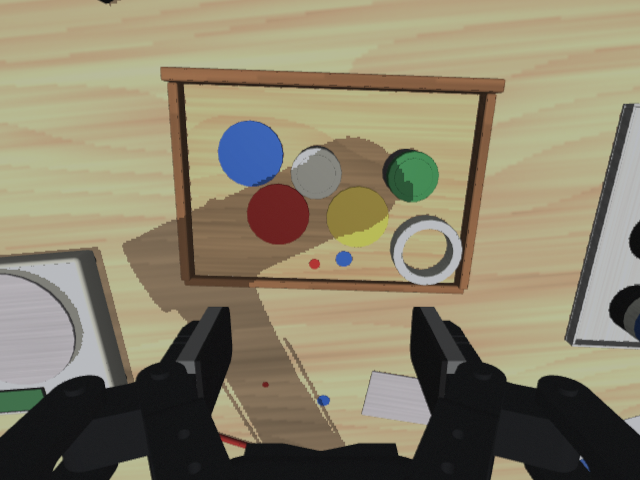

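View pics/t2.png

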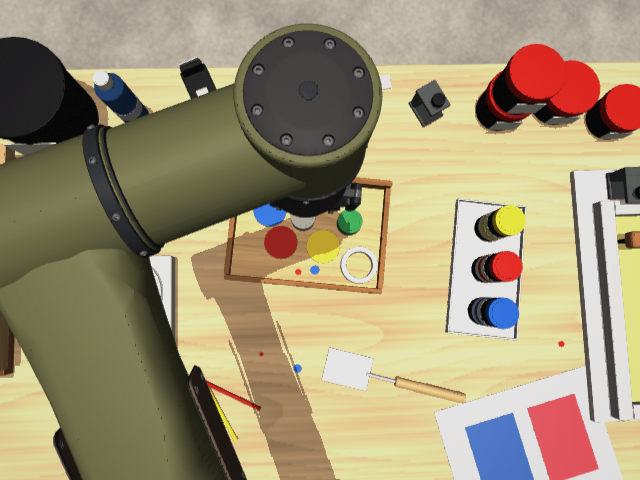

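Wrist view: all discs are bare, at blue (251,153), red (278,214) and yellow (357,217); the white pot's lid is at (316,174) and green's at (414,176). The top view shows yellow, red and blue standing upright in the tray. Next I'll measure the disc centres and the pot.

```bash
cat > m.py <<'E'
from h import *
def disc(fn,seed,K,z,dh=12,smin=60):
    h=cv2.cvtColor(cv2.imread(fn),cv2.COLOR_BGR2HSV).astype(int); s=np.median(h[seed[1]-3:seed[1]+4,seed[0]-3:seed[0]+4].reshape(-1,3),axis=0)
    m=((abs((h[...,0]-s[0]+90)%180-90)<dh)&(h[...,1]>max(smin,s[1]-60))&(h[...,2]>40)).astype(np.uint8)
    n,l=cv2.connectedComponents(m,connectivity=4); m=(l==l[seed[1],seed[0]]).astype(np.uint8)
    c=max(cv2.findContours(m,cv2.RETR_EXTERNAL,cv2.CHAIN_APPROX_NONE)[0],key=len)
    e=cv2.fitEllipse(cv2.convexHull(c)); return e,onz(K,e[0],z)
E
python3 - <<'E'
from m import *
K=cal('wrist')
for n,s in dict(blue=(251,153),red=(278,214),yel=(357,217)).items():
    e,P=disc('pics/w2.png',s,K,.017,smin=110); o=np.array(e[1])/K[2]*np.linalg.norm(P+K[0].T@K[1]); print(n,np.round(e[0],1),np.round(e[1],1),'diam',o.round(4),P.round(4))
e,P=disc('pics/w2.png',(420,168),K,.057,smin=60); print('green',np.round(e[0],1),np.round(e[1],1),P.round(4))
print('white',onz(K,(316.3,173.5),.057))
Kt=cal('top')
for fn,n,s in [('pics/t1.png','yel',(323,246))]: 
    e,P=disc(fn,s,Kt,.017,smin=110); print('top',n,e,P.round(4))
im=cv2.imread('pics/w2.png')[125:290,170:480]; cv2.imwrite('pics/c2.png',cv2.resize(im,None,fx=2.5,fy=2.5,interpolation=cv2.INTER_CUBIC))
E
```

```text
blue [250.2 153.1] [63.  66.2] diam [0.0658 0.0692] [0.6451 0.0767 0.017 ]
red [277.7 213.9] [60.7 62.9] diam [0.0644 0.0667] [0.5802 0.0566 0.017 ]
yel [357.  216.2] [60.3 62.5] diam [0.064  0.0663] [ 0.5703 -0.0264  0.017 ]
green [412.2 175.6] [50.7 51.6] [ 0.6142 -0.0771  0.057 ]
white [0.62405635 0.0113254  0.057     ]
top yel ((322.5606689453125, 246.09715270996094), (33.237327575683594, 33.36415481567383), 78.66215515136719) [ 0.5659 -0.0264  0.017 ]
```

View pics/c2.png

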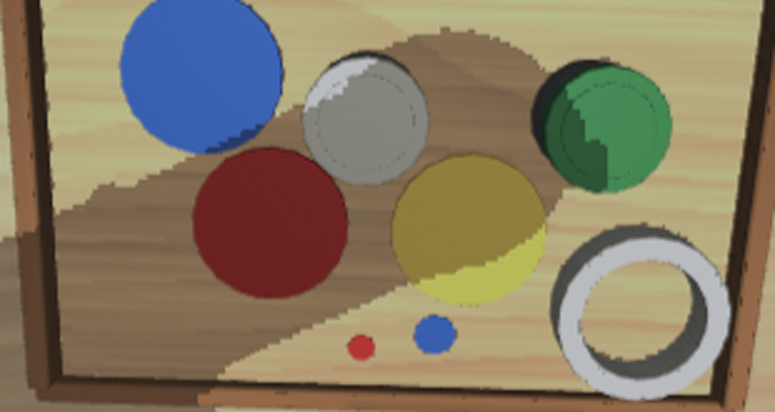

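Crop: the lid edges are clean, with the white lid centre at crop (366,120), i.e. (316.4,173). Wrist and top agree in y but differ by about 4 mm in x. I'll grip the pot with the fingers closing along x, which fixes its x position exactly and resolves that bias.

```bash
python3 - <<'E'
from m import *
Kt=cal('top')
g=cv2.cvtColor(cv2.imread('pics/top0.png'),cv2.COLOR_BGR2GRAY)
g4=cv2.resize(g[245:360,80:180],None,fx=4,fy=4,interpolation=cv2.INTER_CUBIC)
c=cv2.HoughCircles(cv2.GaussianBlur(g4,(5,5),0),cv2.HOUGH_GRADIENT,2,50,param1=60,param2=30,minRadius=125,maxRadius=155)
for a in (c[0][:3] if c is not None else []):
    q=a[:2]/4+[80-.375,245-.375]; print(q,a[2]/4,'diam',2*a[2]/4/Kt[2]*.955,onz(Kt,q,.055).round(4))
plan([(.622,.0112,.12,-90,66,2),(.622,.0112,.019,-90,66,2)],step=45,turn=9.9)
E
```

```text
[124.875 291.875] 35.15 diam 0.13317479132699162 [0.4864 0.3461 0.055 ]
[139.875 314.875] 38.45 diam 0.14567768437668918 [0.4431 0.3182 0.055 ]
[141.375 290.875] 36.25 diam 0.13734241752590465 [0.4873 0.3157 0.055 ]
--
{"claw": 66, "slide": [0.05, -0.01, 0.4], "turn": [0, 0, 9.4]}
{"claw": 66, "slide": [0.05, -0.02, 0.4], "turn": [0, 0, 9.4]}
{"claw": 66, "slide": [0.04, -0.02, 0.4], "turn": [0, 0, 9.4]}
{"claw": 66, "slide": [0.04, -0.03, 0.4], "turn": [0, 0, 9.4]}
{"claw": 66, "slide": [0.03, -0.04, 0.4], "turn": [0, 0, 9.5]}
--
{"claw": 66, "slide": [0.03, -0.04, 0.4], "turn": [0, 0, 9.4]}
{"claw": 66, "slide": [0.02, -0.05, 0.4], "turn": [0, 0, 9.5]}
{"claw": 66, "slide": [0.01, -0.05, 0.4], "turn": [0, 0, 9.4]}
{"claw": 66, "slide": [0.0, -0.05, 0.4], "turn": [0, 0, 9.5]}
{"claw": 66, "slide": [0.0, 0.0, 0.0], "turn": [0, 0, 0.0]}
--
{"claw": 66, "slide": [0.0, 0.0, 0.0], "turn": [0, 0, 0.0]}
{"claw": 66, "slide": [0.0, 0.0, 0.67], "turn": [0, 0, 0.0]}
{"claw": 66, "slide": [0.0, 0.0, 0.67], "turn": [0, 0, 0.0]}
{"claw": 66, "slide": [0.0, 0.0, 0.68], "turn": [0, 0, 0.0]}
{"claw": 66, "slide": [0.0, 0.0, 0.0], "turn": [0, 0, 0.0]}
--
{"claw": 66, "slide": [0.0, 0.0, 0.0], "turn": [0, 0, 0.0]}
{"claw": 66, "slide": [0.0, 0.0, 0.0], "turn": [0, 0, 0.0]}
{"claw": 66, "slide": [0.0, 0.0, 0.0], "turn": [0, 0, 0.0]}
{"claw": 66, "slide": [0.0, 0.0, 0.0], "turn": [0, 0, 0.0]}
{"claw": 66, "slide": [0.0, 0.0, 0.0], "turn": [0, 0, 0.0]}
end [0.6221 0.0114 0.019 ] -90.0
```

{"op": "arm_command", "data": {"increments": [{"claw": 66, "slide": [0.05, -0.01, 0.4], "turn": [0, 0, 9.4]}, {"claw": 66, "slide": [0.05, -0.02, 0.4], "turn": [0, 0, 9.4]}, {"claw": 66, "slide": [0.04, -0.02, 0.4], "turn": [0, 0, 9.4]}, {"claw": 66, "slide": [0.04, -0.03, 0.4], "turn": [0, 0, 9.4]}, {"claw": 66, "slide": [0.03, -0.04, 0.4], "turn": [0, 0, 9.5]}]}}

```text
t: 25.98
ee_pos: [0.6121, 0.0105, 0.1994]
tool_rot: [-2.817, 1.39, -0.0]
ft_force: [0.3, -1.1, 0.1]
gripper_width: 0.776
finger_force: 0.0
```

{"op": "arm_command", "data": {"increments": [{"claw": 66, "slide": [0.03, -0.04, 0.4], "turn": [0, 0, 9.4]}, {"claw": 66, "slide": [0.02, -0.05, 0.4], "turn": [0, 0, 9.5]}, {"claw": 66, "slide": [0.01, -0.05, 0.4], "turn": [0, 0, 9.4]}, {"claw": 66, "slide": [0, -0.05, 0.4], "turn": [0, 0, 9.5]}, {"claw": 66, "slide": [0, 0, 0], "turn": [0, 0, 0]}]}}

```text
t: 26.6
ee_pos: [0.6213, 0.0116, 0.118]
tool_rot: [2.221, -2.217, -0.003]
ft_force: [-1.6, -0.3, 0.4]
gripper_width: 0.773
finger_force: 0.0
```

{"op": "arm_command", "data": {"increments": [{"claw": 66, "slide": [0, 0, 0.3], "turn": [0, 0, 0]}, {"claw": 66, "slide": [0, 0, 0.4], "turn": [0, 0, 0]}, {"claw": 66, "slide": [0, 0, 0.4], "turn": [0, 0, 0]}, {"claw": 66, "slide": [0, 0, 0], "turn": [0, 0, 0]}, {"claw": 66, "slide": [0, 0, 0], "turn": [0, 0, 0]}]}}

```text
t: 27.22
ee_pos: [0.6227, 0.0122, 0.0652]
tool_rot: [2.223, -2.22, 0.001]
ft_force: [0.3, 0.8, -0.3]
gripper_width: 0.772
finger_force: 0.0
```

Down 46 mm more, then close gently.

{"op": "arm_command", "data": {"increments": [{"claw": 66, "slide": [0, 0, 0.3], "turn": [0, 0, 0]}, {"claw": 66, "slide": [0, 0, 0.3], "turn": [0, 0, 0]}, {"claw": 66, "slide": [0, 0, 0.2], "turn": [0, 0, 0]}, {"claw": 66, "slide": [0, 0, 0.1], "turn": [0, 0, 0]}, {"claw": 66, "slide": [0, 0, 0], "turn": [0, 0, 0]}]}}

```text
t: 27.85
ee_pos: [0.6223, 0.0122, 0.0194]
tool_rot: [2.222, -2.22, -0.0]
ft_force: [-1.0, -0.3, 0.3]
gripper_width: 0.773
finger_force: 0.0
```

{"op": "arm_command", "data": {"increments": [{"claw": 38, "slide": [0, 0, 0], "turn": [0, 0, 0]}, {"claw": 38, "slide": [0, 0, 0], "turn": [0, 0, 0]}, {"claw": 38, "slide": [0, 0, 0], "turn": [0, 0, 0]}, {"claw": 38, "slide": [0, 0, 0], "turn": [0, 0, 0]}, {"claw": 38, "slide": [0, 0, 0], "turn": [0, 0, 0]}], "newtons": 25}}

```text
t: 28.48
ee_pos: [0.6228, 0.0124, 0.0205]
tool_rot: [-2.222, 2.219, -0.001]
ft_force: [-2.0, 0.2, 3.9]
gripper_width: 0.559
finger_force: 26.3
```

```bash
python3 - <<'E'
from h import *
p,R,s=pose(); print(p,yaw(R),s['joints'])
z=p[2]
plan([(p[0],p[1],.13,-90,38,0),(.487,.345,.16,-90,38,1),(.487,.345,z+.051,-90,38,1)],step=45,turn=9.9)
E
```

```text
[0.62281546 0.01236373 0.020544  ] -89.92597865719185 [ 3.41024067e-01  1.75085904e-01 -1.58271331e-01  4.59057861e-04
 -1.23642955e+00 -3.39882542e-01]
--
{"claw": 38, "slide": [0.0, 0.0, -0.73], "turn": [0, 0, 0.0]}
{"claw": 38, "slide": [0.0, 0.0, -0.73], "turn": [0, 0, 0.0]}
{"claw": 38, "slide": [0.0, 0.0, -0.73], "turn": [0, 0, 0.1]}
{"claw": 38, "slide": [-0.74, 0.3, -0.07], "turn": [0, 0, 0.0]}
{"claw": 38, "slide": [-0.74, 0.3, -0.07], "turn": [0, 0, 0.0]}
--
{"claw": 38, "slide": [-0.74, 0.3, -0.07], "turn": [0, 0, 0.0]}
{"claw": 38, "slide": [-0.74, 0.3, -0.06], "turn": [0, 0, 0.0]}
{"claw": 38, "slide": [-0.74, 0.3, -0.07], "turn": [0, 0, 0.0]}
{"claw": 38, "slide": [-0.74, 0.3, -0.06], "turn": [0, 0, 0.0]}
{"claw": 38, "slide": [-0.74, 0.31, -0.07], "turn": [0, 0, 0.0]}
--
{"claw": 38, "slide": [-0.74, 0.3, -0.06], "turn": [0, 0, 0.0]}
{"claw": 38, "slide": [-0.73, 0.31, -0.07], "turn": [0, 0, 0.0]}
{"claw": 38, "slide": [0.0, 0.0, 0.0], "turn": [0, 0, 0.0]}
{"claw": 38, "slide": [0.0, 0.0, 0.89], "turn": [0, 0, 0.0]}
{"claw": 38, "slide": [0.0, 0.0, 0.88], "turn": [0, 0, 0.0]}
--
{"claw": 38, "slide": [0.0, 0.0, 0.0], "turn": [0, 0, 0.0]}
{"claw": 38, "slide": [0.0, 0.0, 0.0], "turn": [0, 0, 0.0]}
{"claw": 38, "slide": [0.0, 0.0, 0.0], "turn": [0, 0, 0.0]}
{"claw": 38, "slide": [0.0, 0.0, 0.0], "turn": [0, 0, 0.0]}
{"claw": 38, "slide": [0.0, 0.0, 0.0], "turn": [0, 0, 0.0]}
end [0.487  0.3449 0.0715] -90.0
```

{"op": "arm_command", "data": {"increments": [{"claw": 38, "slide": [0, 0, -0.5], "turn": [0, 0, 0]}, {"claw": 38, "slide": [0, 0, -0.8], "turn": [0, 0, 0]}, {"claw": 38, "slide": [0, 0, -0.89], "turn": [0, 0, 0.1]}, {"claw": 38, "slide": [-0.74, 0.3, -0.07], "turn": [0, 0, 0]}, {"claw": 38, "slide": [-0.74, 0.3, -0.07], "turn": [0, 0, 0]}]}}

```text
t: 29.1
ee_pos: [0.5918, 0.087, 0.1358]
tool_rot: [2.219, -2.224, -0.002]
ft_force: [0.2, -0.4, -1.6]
gripper_width: 0.556
finger_force: 26.3
```

{"op": "arm_command", "data": {"increments": [{"claw": 38, "slide": [-0.74, 0.3, -0.07], "turn": [0, 0, 0]}, {"claw": 38, "slide": [-0.74, 0.3, -0.06], "turn": [0, 0, 0]}, {"claw": 38, "slide": [-0.74, 0.3, -0.07], "turn": [0, 0, 0]}, {"claw": 38, "slide": [-0.74, 0.3, -0.06], "turn": [0, 0, 0]}, {"claw": 38, "slide": [-0.74, 0.31, -0.07], "turn": [0, 0, 0]}]}}

```text
t: 29.72
ee_pos: [0.516, 0.2724, 0.1517]
tool_rot: [2.219, -2.221, -0.001]
ft_force: [0.2, -0.7, -1.6]
gripper_width: 0.558
finger_force: 26.3
```

{"op": "arm_command", "data": {"increments": [{"claw": 38, "slide": [-0.74, 0.3, -0.06], "turn": [0, 0, 0]}, {"claw": 38, "slide": [-0.73, 0.31, -0.07], "turn": [0, 0, 0]}, {"claw": 38, "slide": [0, 0, 0], "turn": [0, 0, 0]}, {"claw": 38, "slide": [0, 0, 0], "turn": [0, 0, 0]}, {"claw": 38, "slide": [0, 0, 0], "turn": [0, 0, 0]}]}}

```text
t: 30.35
ee_pos: [0.4869, 0.344, 0.1589]
tool_rot: [2.219, -2.223, 0.0]
ft_force: [0.8, -0.0, -0.8]
gripper_width: 0.557
finger_force: 26.3
```

```bash
python3 - <<'E'
from h import *
p,R,s=pose(); print(p,yaw(R),s['t'])
K,im=save('wrist','w3.png'); print(proj(K,(.487,.345,.055)))
E
```

```text
[0.48690571 0.3440178  0.15885551] -90.09971087648901 30.35
[322.04166824 242.11292868]
```

View pics/w3.png

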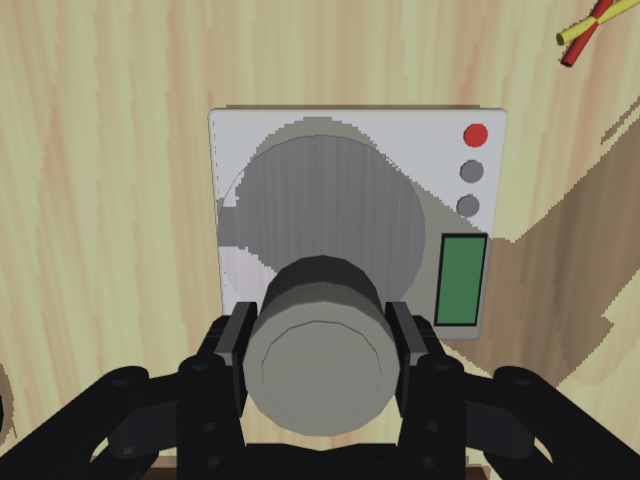

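The view shows the pot held level, lid centre (321,367). The pan's edge is at left (217,230), right (425,230) and top (320,135). I can also compare the lid pixel with the known TCP to get the wrist camera's bias.

```bash
python3 - <<'E'
from h import *
K=cal('wrist'); p,R,s=pose()
T=onz(K,(320,135),.055); L=onz(K,(217,235),.055); Rr=onz(K,(425,235),.055)
print('top edge',T,'L',L,'R',Rr,'diam',L[0]-Rr[0],'centre x',(L[0]+Rr[0])/2,'y',T[1]+.065)
lid=onz(K,(321,367),.1955); print('lid seen',lid,'tcp',p)
print(onz(K,(243.5,367),.1955)-onz(K,(399.5,367),.1955))
E
```

```text
top edge [0.48824675 0.28041799 0.055     ] L [0.55218212 0.34040276 0.055     ] R [0.42331705 0.3405265  0.055     ] diam 0.12886507230317834 centre x 0.4877495846376866 y 0.3454179913094972
lid seen [0.48769236 0.34034314 0.1955    ] tcp [0.48696886 0.34401285 0.15901037]
[ 4.60905717e-02 -2.53500181e-05  0.00000000e+00]
```

{"op": "arm_command", "data": {"increments": [{"claw": 38, "slide": [-0.04, 0, 0.4], "turn": [0, 0, 0]}, {"claw": 38, "slide": [0, 0, 0.5], "turn": [0, 0, 0]}, {"claw": 38, "slide": [0, 0, 0.5], "turn": [0, 0, 0]}, {"claw": 38, "slide": [0, 0, 0.3], "turn": [0, 0, 0]}, {"claw": 38, "slide": [0, 0, 0.08], "turn": [0, 0, 0]}]}}

```text
t: 31.02
ee_pos: [0.4862, 0.3462, 0.0686]
tool_rot: [2.219, -2.221, 0.0]
ft_force: [-0.1, 0.8, -1.4]
gripper_width: 0.555
finger_force: 26.3
```

{"op": "arm_command", "data": {"increments": [{"claw": 38, "slide": [0, 0, 0], "turn": [0, 0, 0]}, {"claw": 38, "slide": [0, 0, 0.03], "turn": [0, 0, 0]}, {"claw": 38, "slide": [0, 0, 0.02], "turn": [0, 0, 0]}, {"claw": 38, "slide": [0, 0, 0], "turn": [0, 0, 0]}, {"claw": 38, "slide": [0, 0, 0], "turn": [0, 0, 0]}]}}

```text
t: 31.65
ee_pos: [0.4867, 0.3469, 0.0679]
tool_rot: [-2.221, 2.222, -0.0]
ft_force: [-0.1, 0.2, -1.5]
gripper_width: 0.551
finger_force: 26.3
```

{"op": "arm_command", "data": {"increments": [{"claw": 38, "slide": [0, 0, 0.03], "turn": [0, 0, 0]}, {"claw": 38, "slide": [0, 0, 0.02], "turn": [0, 0, 0]}, {"claw": 38, "slide": [0, 0, 0.02], "turn": [0, 0, 0]}, {"claw": 38, "slide": [0, 0, 0], "turn": [0, 0, 0]}, {"claw": 38, "slide": [0, 0, 0], "turn": [0, 0, 0]}]}}

```text
t: 32.28
ee_pos: [0.4866, 0.3469, 0.0643]
tool_rot: [2.221, -2.222, 0.0]
ft_force: [-0.4, 0.2, -1.7]
gripper_width: 0.555
finger_force: 26.3
```

{"op": "arm_command", "data": {"increments": [{"claw": 38, "slide": [0, 0, 0.02], "turn": [0, 0, 0]}, {"claw": 38, "slide": [0, 0, 0], "turn": [0, 0, 0]}, {"claw": 38, "slide": [0, 0, 0], "turn": [0, 0, 0]}, {"claw": 38, "slide": [0, 0, 0], "turn": [0, 0, 0]}, {"claw": 38, "slide": [0, 0, 0], "turn": [0, 0, 0]}]}}

```text
t: 32.9
ee_pos: [0.4867, 0.347, 0.0636]
tool_rot: [-2.221, 2.222, -0.0]
ft_force: [-1.0, -0.8, 1.6]
gripper_width: 0.556
finger_force: 26.4
```

{"op": "arm_command", "data": {"increments": [{"claw": 60, "slide": [0, 0, 0], "turn": [0, 0, 0]}, {"claw": 66, "slide": [0, 0, 0], "turn": [0, 0, 0]}, {"claw": 66, "slide": [0, 0, 0], "turn": [0, 0, 0]}, {"claw": 66, "slide": [0, 0, -0.3], "turn": [0, 0, 0]}, {"claw": 66, "slide": [0, 0, -0.6], "turn": [0, 0, 0]}]}}

```text
t: 33.52
ee_pos: [0.4862, 0.3464, 0.1084]
tool_rot: [2.219, -2.221, 0.001]
ft_force: [0.7, -0.5, 0.4]
gripper_width: 0.773
finger_force: 0.0
```

```bash
python3 - <<'E'
from h import *
p,R,s=pose(); print(p,yaw(R))
plan([(p[0],p[1],.22,-90,66,0),(.4298,-.3407,.20,-8,85,2)],step=55,turn=9.9)
E
```

```text
[0.48624328 0.34636386 0.10841593] -90.03970089447922
--
{"claw": 66, "slide": [0.0, 0.0, -0.74], "turn": [0, 0, 0.0]}
{"claw": 66, "slide": [0.0, 0.0, -0.75], "turn": [0, 0, 0.0]}
{"claw": 66, "slide": [0.0, 0.0, -0.74], "turn": [0, 0, 0.0]}
{"claw": 85, "slide": [1.06, 0.09, 0.03], "turn": [0, 0, -6.3]}
{"claw": 85, "slide": [1.04, 0.2, 0.03], "turn": [0, 0, -6.3]}
--
{"claw": 85, "slide": [1.01, 0.31, 0.03], "turn": [0, 0, -6.3]}
{"claw": 85, "slide": [0.97, 0.42, 0.03], "turn": [0, 0, -6.3]}
{"claw": 85, "slide": [0.92, 0.53, 0.03], "turn": [0, 0, -6.3]}
{"claw": 85, "slide": [0.86, 0.63, 0.03], "turn": [0, 0, -6.3]}
{"claw": 85, "slide": [0.78, 0.72, 0.03], "turn": [0, 0, -6.3]}
--
{"claw": 85, "slide": [0.7, 0.8, 0.03], "turn": [0, 0, -6.3]}
{"claw": 85, "slide": [0.61, 0.87, 0.03], "turn": [0, 0, -6.3]}
{"claw": 85, "slide": [0.51, 0.93, 0.03], "turn": [0, 0, -6.3]}
{"claw": 85, "slide": [0.4, 0.98, 0.03], "turn": [0, 0, -6.3]}
{"claw": 85, "slide": [0.29, 1.02, 0.03], "turn": [0, 0, -6.4]}
--
{"claw": 85, "slide": [0.18, 1.04, 0.04], "turn": [0, 0, -6.3]}
{"claw": 85, "slide": [0.0, 0.0, 0.0], "turn": [0, 0, 0.0]}
{"claw": 85, "slide": [0.0, 0.0, 0.0], "turn": [0, 0, 0.0]}
{"claw": 85, "slide": [0.0, 0.0, 0.0], "turn": [0, 0, 0.0]}
{"claw": 85, "slide": [0.0, 0.0, 0.0], "turn": [0, 0, 0.0]}
end [ 0.4296 -0.3406  0.1999] -8.0
```

```bash
python3 - <<'E'
from h import *
p,R,s=pose()
plan([(p[0],p[1],.22,-90,66,0),(.4298,-.3407,.20,-8,85,3)],step=49,turn=9.9)
E
```

```text
--
{"claw": 66, "slide": [0.0, 0.0, -0.74], "turn": [0, 0, 0.0]}
{"claw": 66, "slide": [0.0, 0.0, -0.75], "turn": [0, 0, 0.0]}
{"claw": 66, "slide": [0.0, 0.0, -0.74], "turn": [0, 0, 0.0]}
{"claw": 85, "slide": [0.92, 0.07, 0.03], "turn": [0, 0, -5.5]}
{"claw": 85, "slide": [0.9, 0.16, 0.03], "turn": [0, 0, -5.5]}
--
{"claw": 85, "slide": [0.89, 0.25, 0.03], "turn": [0, 0, -5.5]}
{"claw": 85, "slide": [0.86, 0.33, 0.03], "turn": [0, 0, -5.5]}
{"claw": 85, "slide": [0.82, 0.41, 0.03], "turn": [0, 0, -5.5]}
{"claw": 85, "slide": [0.78, 0.49, 0.02], "turn": [0, 0, -5.5]}
{"claw": 85, "slide": [0.73, 0.56, 0.03], "turn": [0, 0, -5.4]}
--
{"claw": 85, "slide": [0.67, 0.63, 0.02], "turn": [0, 0, -5.5]}
{"claw": 85, "slide": [0.61, 0.69, 0.03], "turn": [0, 0, -5.4]}
{"claw": 85, "slide": [0.54, 0.74, 0.02], "turn": [0, 0, -5.5]}
{"claw": 85, "slide": [0.46, 0.79, 0.03], "turn": [0, 0, -5.4]}
{"claw": 85, "slide": [0.39, 0.83, 0.02], "turn": [0, 0, -5.5]}
--
{"claw": 85, "slide": [0.31, 0.87, 0.03], "turn": [0, 0, -5.4]}
{"claw": 85, "slide": [0.22, 0.89, 0.02], "turn": [0, 0, -5.5]}
{"claw": 85, "slide": [0.14, 0.91, 0.03], "turn": [0, 0, -5.4]}
{"claw": 85, "slide": [0.0, 0.0, 0.0], "turn": [0, 0, 0.0]}
{"claw": 85, "slide": [0.0, 0.0, 0.0], "turn": [0, 0, 0.0]}
--
{"claw": 85, "slide": [0.0, 0.0, 0.0], "turn": [0, 0, 0.0]}
{"claw": 85, "slide": [0.0, 0.0, 0.0], "turn": [0, 0, 0.0]}
{"claw": 85, "slide": [0.0, 0.0, 0.0], "turn": [0, 0, 0.0]}
{"claw": 85, "slide": [0.0, 0.0, 0.0], "turn": [0, 0, 0.0]}
{"claw": 85, "slide": [0.0, 0.0, 0.0], "turn": [0, 0, 0.0]}
end [ 0.4298 -0.3408  0.1999] -8.0
```

{"op": "arm_command", "data": {"increments": [{"claw": 66, "slide": [0, 0, -0.74], "turn": [0, 0, 0]}, {"claw": 66, "slide": [0, 0, -0.75], "turn": [0, 0, 0]}, {"claw": 66, "slide": [0, 0, -0.74], "turn": [0, 0, 0]}, {"claw": 85, "slide": [0.92, 0.07, 0.03], "turn": [0, 0, -5.5]}, {"claw": 85, "slide": [0.9, 0.16, 0.03], "turn": [0, 0, -5.5]}]}}

```text
t: 34.15
ee_pos: [0.4794, 0.2546, 0.2184]
tool_rot: [-2.426, 1.993, -0.001]
ft_force: [0.7, -0.6, -0.6]
gripper_width: 0.993
finger_force: 0.0
```

{"op": "arm_command", "data": {"increments": [{"claw": 85, "slide": [0.89, 0.25, 0.03], "turn": [0, 0, -5.5]}, {"claw": 85, "slide": [0.86, 0.33, 0.03], "turn": [0, 0, -5.5]}, {"claw": 85, "slide": [0.82, 0.41, 0.03], "turn": [0, 0, -5.5]}, {"claw": 85, "slide": [0.78, 0.49, 0.02], "turn": [0, 0, -5.5]}, {"claw": 85, "slide": [0.73, 0.56, 0.03], "turn": [0, 0, -5.4]}]}}

```text
t: 34.78
ee_pos: [0.4607, 0.0245, 0.2113]
tool_rot: [-2.829, 1.363, -0.003]
ft_force: [0.8, 0.2, -0.3]
gripper_width: 1.001
finger_force: 0.0
```

{"op": "arm_command", "data": {"increments": [{"claw": 85, "slide": [0.67, 0.63, 0.02], "turn": [0, 0, -5.5]}, {"claw": 85, "slide": [0.61, 0.69, 0.03], "turn": [0, 0, -5.4]}, {"claw": 85, "slide": [0.54, 0.74, 0.02], "turn": [0, 0, -5.5]}, {"claw": 85, "slide": [0.46, 0.79, 0.03], "turn": [0, 0, -5.4]}, {"claw": 85, "slide": [0.39, 0.83, 0.02], "turn": [0, 0, -5.5]}]}}

```text
t: 35.4
ee_pos: [0.4416, -0.2043, 0.2053]
tool_rot: [3.072, -0.657, 0.003]
ft_force: [0.9, -0.2, 0.2]
gripper_width: 0.995
finger_force: 0.0
```

{"op": "arm_command", "data": {"increments": [{"claw": 85, "slide": [0.31, 0.87, 0.03], "turn": [0, 0, -5.4]}, {"claw": 85, "slide": [0.22, 0.89, 0.02], "turn": [0, 0, -5.5]}, {"claw": 85, "slide": [0.14, 0.91, 0.03], "turn": [0, 0, -5.4]}, {"claw": 85, "slide": [0, 0, 0], "turn": [0, 0, 0]}, {"claw": 85, "slide": [0, 0, 0], "turn": [0, 0, 0]}]}}

```text
t: 36.02
ee_pos: [0.4302, -0.3403, 0.2006]
tool_rot: [3.133, -0.222, 0.001]
ft_force: [0.3, 0.9, 0.1]
gripper_width: 0.997
finger_force: 0.0
```

```bash
python3 - <<'E'
from m import *
p,R,s=pose(); print(p,yaw(R),s['t'])
K,im=save('top','t3.png')
for n,q in dict(blue=(270,213),red=(281,242),yel=(323,246)).items():
    e,P=disc('pics/t3.png',q,K,.017,smin=110); print(n,np.round(e[0],1),np.round(e[1],1),P.round(4))
c=im[240:365,75:185][...,::-1]; d=im[165:300,220:400][...,::-1]
a=cv2.resize(c,(440,500),interpolation=cv2.INTER_CUBIC); cv2.imwrite('pics/c3.png',a)
E
```

```text
[ 0.43022356 -0.34031305  0.200626  ] -8.10458172836196 36.025
blue [269.5 209.7] [31.5 32.4] [0.6413 0.077  0.017 ]
red [280.4 241.9] [32.6 33. ] [0.5763 0.0566 0.017 ]
yel [322.6 246.1] [33.2 33.4] [ 0.5659 -0.0264  0.017 ]
```

View pics/c3.png

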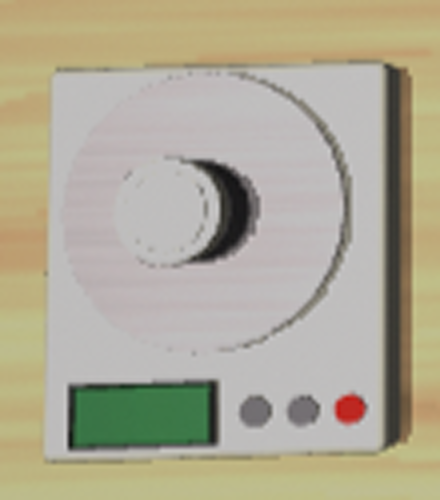

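Pan centre in the crop is at about (204,211), i.e. px (126,292.8). The pot's lid centre at about (168,211), i.e. (117.1,292.8), matches the expected parallax. Checking numerically.

```bash
python3 - <<'E'
from m import *
K=cal('top'); o=np.array([-.375,-.375])
print('pan',onz(K,(126,292.75)+o,.055),'lid',onz(K,(117.1,292.75)+o,.1))
p,R,s=pose()
plan([(.4298,-.3407,.0735,-8,85,2)],step=30)
E
```

```text
pan [0.48540295 0.34470108 0.055     ] lid [0.4852891  0.34474517 0.1       ]
--
{"claw": 85, "slide": [0.0, 0.0, 0.51], "turn": [0, 0, 0.0]}
{"claw": 85, "slide": [0.0, 0.0, 0.51], "turn": [0, 0, 0.0]}
{"claw": 85, "slide": [0.0, 0.01, 0.51], "turn": [0, 0, 0.0]}
{"claw": 85, "slide": [-0.01, 0.0, 0.51], "turn": [0, 0, 0.0]}
{"claw": 85, "slide": [0.0, 0.01, 0.5], "turn": [0, 0, 0.0]}
--
{"claw": 85, "slide": [0.0, 0.0, 0.0], "turn": [0, 0, 0.0]}
{"claw": 85, "slide": [0.0, 0.0, 0.0], "turn": [0, 0, 0.0]}
{"claw": 85, "slide": [0.0, 0.0, 0.0], "turn": [0, 0, 0.0]}
{"claw": 85, "slide": [0.0, 0.0, 0.0], "turn": [0, 0, 0.0]}
{"claw": 85, "slide": [0.0, 0.0, 0.0], "turn": [0, 0, 0.0]}
end [ 0.4298 -0.3408  0.0737] -8.0
```

The pot sits within 1 mm of the pan centre. The top camera reads x about 1.4 mm low, so next I'll check its y bias with the jars in the tray.

```bash
python3 - <<'E'
from m import *
K=cal('top'); 
def lid(fn,seed):
    h=cv2.cvtColor(cv2.imread(fn),cv2.COLOR_BGR2HSV).astype(int); s=h[seed[1],seed[0]]
    m=((abs((h[...,0]-s[0]+90)%180-90)<12)&(h[...,1]>s[1]-70)&(h[...,2]>s[2]*.85)).astype(np.uint8)
    m=cv2.morphologyEx(m,cv2.MORPH_CLOSE,np.ones((3,3))); n,l=cv2.connectedComponents(m); m=(l==l[seed[1],seed[0]]).astype(np.uint8)
    c=max(cv2.findContours(m,cv2.RETR_EXTERNAL,cv2.CHAIN_APPROX_NONE)[0],key=len)[:,0].astype(float)
    P=onz(K,seed,.12); v=np.array(seed)-proj(K,P-[0,0,.1]); v/=np.linalg.norm(v); w=c[(c-seed)@v>-3]
    x=np.linalg.lstsq(np.c_[2*w,np.ones(len(w))],(w**2).sum(1),rcond=None)[0]; return x[:2],np.sqrt(x[2]+x[:2]@x[:2])
for n,s,z,tcp in [('yel',(510,220),.121,(.5974,-.3636)),('red',(509,265),.121,(.5132,-.3525)),('blue',(503,313),.121,(.4296,-.3407))]:
    c,r=lid('pics/t2.png',s); print(n,c.round(1),r.round(1),onz(K,c,z).round(4),tcp)
for n,s in [('blue',(267,196)),('red',(277,234)),('yel',(326,238))]:
    c,r=lid('pics/top0.png',s); print('start',n,c.round(1),r.round(1),onz(K,c,.135).round(4))
E
```

```text
yel [510.1 219.9] 14.5 [ 0.5948 -0.3621  0.121 ] (0.5974, -0.3636)
red [506.9 266. ] 14.7 [ 0.5119 -0.3505  0.121 ] (0.5132, -0.3525)
blue [503.2 313. ] 14.9 [ 0.429  -0.3382  0.121 ] (0.4296, -0.3407)
start blue [266.  197.8] 14.8 [0.6426 0.0753 0.135 ]
start red [277.  235.9] 15.7 [0.5748 0.0574 0.135 ]
start yel [325.3 239.8] 15.7 [ 0.5659 -0.0267  0.135 ]
```

{"op": "arm_command", "data": {"increments": [{"claw": 85, "slide": [0, 0, 0.5], "turn": [0, 0, 0]}, {"claw": 85, "slide": [0, 0, 0.5], "turn": [0, 0, 0]}, {"claw": 85, "slide": [0, 0.01, 0.5], "turn": [0, 0, 0]}, {"claw": 85, "slide": [-0.01, 0, 0.5], "turn": [0, 0, 0]}, {"claw": 85, "slide": [0, 0, 0.5], "turn": [0, 0, 0]}]}}

```text
t: 36.7
ee_pos: [0.4303, -0.3396, 0.0749]
tool_rot: [3.134, -0.218, 0.002]
ft_force: [1.7, -0.1, 0.1]
gripper_width: 0.994
finger_force: 0.0
```

{"op": "arm_command", "data": {"increments": [{"claw": 85, "slide": [0, 0, 0.02], "turn": [0, 0, 0]}, {"claw": 45, "slide": [0, 0, 0], "turn": [0, 0, 0]}, {"claw": 45, "slide": [0, 0, 0], "turn": [0, 0, 0]}, {"claw": 45, "slide": [0, 0, 0], "turn": [0, 0, 0]}, {"claw": 45, "slide": [0, 0, 0], "turn": [0, 0, 0]}], "newtons": 40}}

```text
t: 37.33
ee_pos: [0.4307, -0.3408, 0.0758]
tool_rot: [3.133, -0.219, 0.004]
ft_force: [0.1, 3.7, 5.3]
gripper_width: 0.642
finger_force: 42.3
```

```bash
python3 - <<'E'
from h import *
p,R,s=pose(); print(p)
plan([(p[0],p[1],.20,yaw(R),45,0),(.6445,.0755,.20,0,45,2),(.6445,.0755,.098,0,45,2)],step=47)
E
```

```text
[ 0.43066685 -0.34081016  0.07582234]
--
{"claw": 45, "slide": [0.0, 0.0, -0.83], "turn": [0, 0, 0.0]}
{"claw": 45, "slide": [0.0, 0.0, -0.83], "turn": [0, 0, 0.0]}
{"claw": 45, "slide": [0.0, 0.0, -0.82], "turn": [0, 0, 0.0]}
{"claw": 45, "slide": [0.31, -0.88, 0.0], "turn": [0, 0, -0.8]}
{"claw": 45, "slide": [0.32, -0.88, 0.0], "turn": [0, 0, -0.8]}
--
{"claw": 45, "slide": [0.33, -0.88, 0.0], "turn": [0, 0, -0.8]}
{"claw": 45, "slide": [0.34, -0.87, 0.0], "turn": [0, 0, -0.8]}
{"claw": 45, "slide": [0.36, -0.87, 0.0], "turn": [0, 0, -0.8]}
{"claw": 45, "slide": [0.37, -0.86, 0.0], "turn": [0, 0, -0.8]}
{"claw": 45, "slide": [0.38, -0.85, 0.0], "turn": [0, 0, -0.8]}
--
{"claw": 45, "slide": [0.39, -0.85, 0.0], "turn": [0, 0, -0.8]}
{"claw": 45, "slide": [0.4, -0.84, 0.0], "turn": [0, 0, -0.8]}
{"claw": 45, "slide": [0.42, -0.84, 0.0], "turn": [0, 0, -0.8]}
{"claw": 45, "slide": [0.0, 0.0, 0.0], "turn": [0, 0, 0.0]}
{"claw": 45, "slide": [0.0, 0.0, 0.0], "turn": [0, 0, 0.0]}
--
{"claw": 45, "slide": [0.0, 0.0, 0.68], "turn": [0, 0, 0.0]}
{"claw": 45, "slide": [0.0, 0.0, 0.68], "turn": [0, 0, 0.0]}
{"claw": 45, "slide": [0.0, 0.0, 0.68], "turn": [0, 0, 0.0]}
{"claw": 45, "slide": [0.0, 0.0, 0.0], "turn": [0, 0, 0.0]}
{"claw": 45, "slide": [0.0, 0.0, 0.0], "turn": [0, 0, 0.0]}
end [0.6445 0.0753 0.0978] -0.0
```

{"op": "arm_command", "data": {"increments": [{"claw": 45, "slide": [0, 0, -0.6], "turn": [0, 0, 0]}, {"claw": 45, "slide": [0, 0, -0.94], "turn": [0, 0, 0]}, {"claw": 45, "slide": [0, 0, -0.94], "turn": [0, 0, 0]}, {"claw": 45, "slide": [0.31, -0.88, 0], "turn": [0, 0, -0.8]}, {"claw": 45, "slide": [0.32, -0.88, 0], "turn": [0, 0, -0.8]}]}}

```text
t: 37.95
ee_pos: [0.4727, -0.2566, 0.1975]
tool_rot: [-3.135, 0.178, 0.0]
ft_force: [0.9, -0.2, -3.9]
gripper_width: 0.645
finger_force: 44.1
```

{"op": "arm_command", "data": {"increments": [{"claw": 45, "slide": [0.33, -0.88, 0], "turn": [0, 0, -0.8]}, {"claw": 45, "slide": [0.34, -0.87, 0], "turn": [0, 0, -0.8]}, {"claw": 45, "slide": [0.36, -0.87, 0], "turn": [0, 0, -0.8]}, {"claw": 45, "slide": [0.37, -0.86, 0], "turn": [0, 0, -0.8]}, {"claw": 45, "slide": [0.38, -0.85, 0], "turn": [0, 0, -0.8]}]}}

```text
t: 38.58
ee_pos: [0.5797, -0.0478, 0.1969]
tool_rot: [-3.141, 0.066, 0.002]
ft_force: [1.1, -0.7, -5.4]
gripper_width: 0.649
finger_force: 44.1
```

{"op": "arm_command", "data": {"increments": [{"claw": 45, "slide": [0.39, -0.85, 0], "turn": [0, 0, -0.8]}, {"claw": 45, "slide": [0.4, -0.84, 0], "turn": [0, 0, -0.8]}, {"claw": 45, "slide": [0.42, -0.84, 0], "turn": [0, 0, -0.8]}, {"claw": 45, "slide": [0, 0, 0], "turn": [0, 0, 0]}, {"claw": 45, "slide": [0, 0, 0], "turn": [0, 0, 0]}]}}

```text
t: 39.2
ee_pos: [0.6433, 0.0753, 0.1967]
tool_rot: [3.141, -0.001, -0.003]
ft_force: [-1.0, -0.7, -4.7]
gripper_width: 0.644
finger_force: 44.2
```

{"op": "arm_command", "data": {"increments": [{"claw": 45, "slide": [0, 0, 0.6], "turn": [0, 0, 0]}, {"claw": 45, "slide": [0, 0, 0.7], "turn": [0, 0, 0]}, {"claw": 45, "slide": [0, 0, 0.6], "turn": [0, 0, 0]}, {"claw": 45, "slide": [0, 0, 0], "turn": [0, 0, 0]}, {"claw": 45, "slide": [0, 0, 0], "turn": [0, 0, 0]}]}}

```text
t: 39.83
ee_pos: [0.6444, 0.0747, 0.1049]
tool_rot: [3.141, -0.002, 0.004]
ft_force: [-0.7, 0.6, -2.9]
gripper_width: 0.649
finger_force: 44.2
```

```bash
python3 - <<'E'
from h import *
p,R,s=pose(); print(p,yaw(R))
K,im=save('wrist','w4.png')
cv2.imwrite('pics/w4c.png',im[60:,:,::-1])
E
```

```text
[0.64436211 0.07465693 0.10491319] -0.07739595077448473
```

View pics/w4.png

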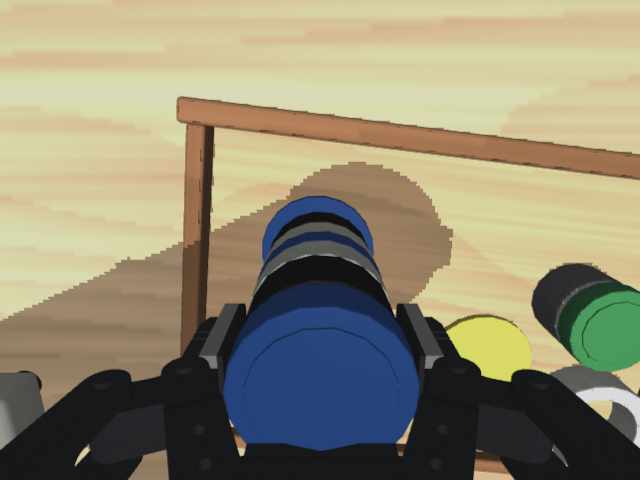

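The wrist view shows the blue jar held just above its disc. The disc rim spans columns 262–373 (centre 317.5) with its far edge at row 196, while the jar axis is at about column 321. So the disc lies about 2 mm further to +y.

```bash
python3 - <<'E'
from h import *
K=cal('wrist')
im=cv2.imread('pics/w4.png'); h=cv2.cvtColor(im,cv2.COLOR_BGR2HSV).astype(int)
m=((abs(h[...,0]-h[205,318,0])<10)&(h[...,1]>120)&(h[...,2]>50)).astype(np.uint8); m[265:]=0
n,l=cv2.connectedComponents(m); m=l==l[202,318]
ys,xs=np.nonzero(m); print('top row',ys.min(),xs.min(),xs.max())
# outer contour points of the upper rim -> world -> circle fit with r .033
pts=np.array([onz(K,(c,ys[xs==c].min()-.5),.017)[:2] for c in range(xs.min()+3,xs.max()-2)])
from scipy.optimize import least_squares
r=least_squares(lambda q:np.linalg.norm(pts-q,axis=1)-.033,[.645,.076]); print('disc',r.x.round(4),'rms',np.sqrt(np.mean(r.fun**2)))
L=proj(K,(.6444,.0747,.017)); print(L)
E
```

```text
top row 196 263 372
disc [0.6441 0.0773] rms 0.00026648076170842006
[321.53551105 251.28739349]
```

{"op": "arm_command", "data": {"increments": [{"claw": 45, "slide": [0, -0.045, 0.1], "turn": [0, 0, 0]}, {"claw": 45, "slide": [0, 0, 0.08], "turn": [0, 0, 0]}, {"claw": 45, "slide": [0, 0, 0.06], "turn": [0, 0, 0]}, {"claw": 45, "slide": [0, 0, 0.04], "turn": [0, 0, 0]}, {"claw": 45, "slide": [0, 0, 0], "turn": [0, 0, 0]}]}}

```text
t: 40.5
ee_pos: [0.6439, 0.0777, 0.09]
tool_rot: [3.141, -0.001, 0.002]
ft_force: [-1.9, 1.0, 3.1]
gripper_width: 0.651
finger_force: 44.9
```

{"op": "arm_command", "data": {"increments": [{"claw": 45, "slide": [0, 0, 0.02], "turn": [0, 0, 0]}, {"claw": 45, "slide": [0, 0, 0], "turn": [0, 0, 0]}, {"claw": 45, "slide": [0, 0, 0], "turn": [0, 0, 0]}, {"claw": 45, "slide": [0, 0, 0], "turn": [0, 0, 0]}, {"claw": 45, "slide": [0, 0, 0], "turn": [0, 0, 0]}]}}

```text
t: 41.12
ee_pos: [0.6441, 0.0777, 0.09]
tool_rot: [3.142, -0.0, 0.003]
ft_force: [-4.7, 1.5, 6.6]
gripper_width: 0.649
finger_force: 45.3
```

Blue is seated. Release and go to red, at its release TCP (.5132,-.3525).

{"op": "arm_command", "data": {"increments": [{"claw": 85, "slide": [0, 0, 0], "turn": [0, 0, 0]}, {"claw": 85, "slide": [0, 0, 0], "turn": [0, 0, 0]}, {"claw": 85, "slide": [0, 0, 0], "turn": [0, 0, 0]}, {"claw": 85, "slide": [0, 0, -0.3], "turn": [0, 0, 0]}, {"claw": 85, "slide": [0, 0, -0.6], "turn": [0, 0, 0]}]}}

```text
t: 41.75
ee_pos: [0.6431, 0.0773, 0.1327]
tool_rot: [3.141, -0.001, -0.003]
ft_force: [0.9, -0.0, 0.1]
gripper_width: 0.991
finger_force: 0.0
```

```bash
python3 - <<'E'
from h import *
p,R,s=pose(); print(p)
plan([(p[0],p[1],.20,yaw(R),85,0),(.5132,-.3525,.19,-8,85,2),(.5132,-.3525,.073,-8,85,2)],step=49)
E
```

```text
[0.64312027 0.07732714 0.13274683]
--
{"claw": 85, "slide": [0.0, 0.0, -0.67], "turn": [0, 0, 0.0]}
{"claw": 85, "slide": [0.0, 0.0, -0.68], "turn": [0, 0, 0.0]}
{"claw": 85, "slide": [-0.26, 0.86, 0.02], "turn": [0, 0, 0.8]}
{"claw": 85, "slide": [-0.25, 0.86, 0.02], "turn": [0, 0, 0.8]}
{"claw": 85, "slide": [-0.23, 0.87, 0.02], "turn": [0, 0, 0.8]}
--
{"claw": 85, "slide": [-0.22, 0.87, 0.02], "turn": [0, 0, 0.8]}
{"claw": 85, "slide": [-0.21, 0.87, 0.02], "turn": [0, 0, 0.8]}
{"claw": 85, "slide": [-0.2, 0.88, 0.02], "turn": [0, 0, 0.8]}
{"claw": 85, "slide": [-0.19, 0.88, 0.02], "turn": [0, 0, 0.8]}
{"claw": 85, "slide": [-0.17, 0.88, 0.02], "turn": [0, 0, 0.8]}
--
{"claw": 85, "slide": [-0.16, 0.88, 0.02], "turn": [0, 0, 0.8]}
{"claw": 85, "slide": [-0.16, 0.89, 0.02], "turn": [0, 0, 0.8]}
{"claw": 85, "slide": [0.0, 0.0, 0.0], "turn": [0, 0, 0.0]}
{"claw": 85, "slide": [0.0, 0.0, 0.0], "turn": [0, 0, 0.0]}
{"claw": 85, "slide": [0.0, 0.0, 0.78], "turn": [0, 0, 0.0]}
--
{"claw": 85, "slide": [0.0, 0.0, 0.78], "turn": [0, 0, 0.0]}
{"claw": 85, "slide": [0.0, 0.0, 0.78], "turn": [0, 0, 0.0]}
{"claw": 85, "slide": [0.0, 0.0, 0.0], "turn": [0, 0, 0.0]}
{"claw": 85, "slide": [0.0, 0.0, 0.0], "turn": [0, 0, 0.0]}
{"claw": 85, "slide": [0.0, 0.0, 0.0], "turn": [0, 0, 0.0]}
end [ 0.513  -0.3526  0.0732] -8.0
```

{"op": "arm_command", "data": {"increments": [{"claw": 85, "slide": [0, 0, -0.67], "turn": [0, 0, 0]}, {"claw": 85, "slide": [0, 0, -0.68], "turn": [0, 0, 0]}, {"claw": 85, "slide": [-0.26, 0.86, 0.02], "turn": [0, 0, 0.8]}, {"claw": 85, "slide": [-0.25, 0.86, 0.02], "turn": [0, 0, 0.8]}, {"claw": 85, "slide": [-0.23, 0.87, 0.02], "turn": [0, 0, 0.8]}]}}

```text
t: 42.38
ee_pos: [0.6045, -0.0526, 0.1988]
tool_rot: [3.141, -0.067, 0.003]
ft_force: [0.8, -1.4, -0.5]
gripper_width: 0.992
finger_force: 0.0
```

{"op": "arm_command", "data": {"increments": [{"claw": 85, "slide": [-0.22, 0.87, 0.02], "turn": [0, 0, 0.8]}, {"claw": 85, "slide": [-0.21, 0.87, 0.02], "turn": [0, 0, 0.8]}, {"claw": 85, "slide": [-0.2, 0.88, 0.02], "turn": [0, 0, 0.8]}, {"claw": 85, "slide": [-0.19, 0.88, 0.02], "turn": [0, 0, 0.8]}, {"claw": 85, "slide": [-0.17, 0.88, 0.02], "turn": [0, 0, 0.8]}]}}

```text
t: 43.0
ee_pos: [0.5396, -0.2679, 0.1939]
tool_rot: [3.136, -0.177, 0.003]
ft_force: [0.3, -1.2, 0.2]
gripper_width: 0.996
finger_force: 0.0
```

{"op": "arm_command", "data": {"increments": [{"claw": 85, "slide": [-0.17, 0.88, 0.02], "turn": [0, 0, 0.8]}, {"claw": 85, "slide": [-0.16, 0.89, 0.02], "turn": [0, 0, 0.8]}, {"claw": 85, "slide": [0, 0, 0], "turn": [0, 0, 0]}, {"claw": 85, "slide": [0, 0, 0.4], "turn": [0, 0, 0]}, {"claw": 85, "slide": [0, 0, 0.5], "turn": [0, 0, 0]}]}}

```text
t: 43.62
ee_pos: [0.5136, -0.3513, 0.1445]
tool_rot: [-3.134, 0.218, -0.002]
ft_force: [-0.4, -0.3, -0.7]
gripper_width: 0.995
finger_force: 0.0
```

{"op": "arm_command", "data": {"increments": [{"claw": 85, "slide": [0, 0, 0.5], "turn": [0, 0, 0]}, {"claw": 85, "slide": [0, 0, 0.5], "turn": [0, 0, 0]}, {"claw": 85, "slide": [0, 0, 0.4], "turn": [0, 0, 0]}, {"claw": 85, "slide": [0, 0, 0], "turn": [0, 0, 0]}, {"claw": 85, "slide": [0, 0, 0], "turn": [0, 0, 0]}]}}

```text
t: 44.25
ee_pos: [0.5136, -0.3523, 0.0764]
tool_rot: [3.133, -0.219, 0.002]
ft_force: [1.0, -0.1, 0.1]
gripper_width: 0.993
finger_force: 0.0
```

{"op": "arm_command", "data": {"increments": [{"claw": 45, "slide": [0, 0, 0], "turn": [0, 0, 0]}, {"claw": 45, "slide": [0, 0, 0], "turn": [0, 0, 0]}, {"claw": 45, "slide": [0, 0, 0], "turn": [0, 0, 0]}, {"claw": 45, "slide": [0, 0, 0], "turn": [0, 0, 0]}, {"claw": 45, "slide": [0, 0, 0], "turn": [0, 0, 0]}]}}

```text
t: 44.88
ee_pos: [0.5136, -0.3525, 0.0765]
tool_rot: [3.133, -0.22, 0.003]
ft_force: [0.3, 2.0, 5.9]
gripper_width: 0.647
finger_force: 42.9
```

```bash
python3 - <<'E'
from h import *
p,R,s=pose(); print(p)
z=p[2]+.014
plan([(p[0],p[1],.21,yaw(R),45,0),(.579,.0575,.21,0,45,2),(.579,.0575,z+.014,0,45,2)],step=48)
E
```

```text
[ 0.51359866 -0.35247174  0.07653297]
--
{"claw": 45, "slide": [0.0, 0.0, -0.89], "turn": [0, 0, 0.0]}
{"claw": 45, "slide": [0.0, 0.0, -0.89], "turn": [0, 0, 0.0]}
{"claw": 45, "slide": [0.0, 0.0, -0.89], "turn": [0, 0, 0.0]}
{"claw": 45, "slide": [0.02, -0.92, 0.0], "turn": [0, 0, -0.9]}
{"claw": 45, "slide": [0.03, -0.92, 0.0], "turn": [0, 0, -0.9]}
--
{"claw": 45, "slide": [0.05, -0.92, 0.0], "turn": [0, 0, -0.9]}
{"claw": 45, "slide": [0.06, -0.92, 0.0], "turn": [0, 0, -0.9]}
{"claw": 45, "slide": [0.07, -0.92, 0.0], "turn": [0, 0, -0.9]}
{"claw": 45, "slide": [0.09, -0.92, 0.0], "turn": [0, 0, -0.9]}
{"claw": 45, "slide": [0.1, -0.92, 0.0], "turn": [0, 0, -0.9]}
--
{"claw": 45, "slide": [0.12, -0.92, 0.0], "turn": [0, 0, -0.9]}
{"claw": 45, "slide": [0.13, -0.91, 0.0], "turn": [0, 0, -0.8]}
{"claw": 45, "slide": [0.0, 0.0, 0.0], "turn": [0, 0, 0.0]}
{"claw": 45, "slide": [0.0, 0.0, 0.0], "turn": [0, 0, 0.0]}
{"claw": 45, "slide": [0.0, 0.0, 0.7], "turn": [0, 0, 0.0]}
--
{"claw": 45, "slide": [0.0, 0.0, 0.71], "turn": [0, 0, 0.0]}
{"claw": 45, "slide": [0.0, 0.0, 0.7], "turn": [0, 0, 0.0]}
{"claw": 45, "slide": [0.0, 0.0, 0.0], "turn": [0, 0, 0.0]}
{"claw": 45, "slide": [0.0, 0.0, 0.0], "turn": [0, 0, 0.0]}
{"claw": 45, "slide": [0.0, 0.0, 0.0], "turn": [0, 0, 0.0]}
end [0.5789 0.0575 0.1045] -0.0
```

{"op": "arm_command", "data": {"increments": [{"claw": 45, "slide": [0, 0, -0.7], "turn": [0, 0, 0]}, {"claw": 45, "slide": [0, 0, -0.98], "turn": [0, 0, 0]}, {"claw": 45, "slide": [0, 0, -0.99], "turn": [0, 0, 0]}, {"claw": 45, "slide": [0.02, -0.92, 0], "turn": [0, 0, -0.9]}, {"claw": 45, "slide": [0.03, -0.92, 0], "turn": [0, 0, -0.9]}]}}

```text
t: 45.5
ee_pos: [0.5272, -0.2603, 0.2073]
tool_rot: [-3.135, 0.173, 0.003]
ft_force: [0.6, 1.0, -5.0]
gripper_width: 0.649
finger_force: 44.2
```

{"op": "arm_command", "data": {"increments": [{"claw": 45, "slide": [0.05, -0.92, 0], "turn": [0, 0, -0.9]}, {"claw": 45, "slide": [0.06, -0.92, 0], "turn": [0, 0, -0.9]}, {"claw": 45, "slide": [0.07, -0.92, 0], "turn": [0, 0, -0.9]}, {"claw": 45, "slide": [0.09, -0.92, 0], "turn": [0, 0, -0.9]}, {"claw": 45, "slide": [0.1, -0.92, 0], "turn": [0, 0, -0.9]}]}}

```text
t: 46.12
ee_pos: [0.5632, -0.0319, 0.207]
tool_rot: [-3.141, 0.047, 0.005]
ft_force: [1.4, -0.5, -3.5]
gripper_width: 0.651
finger_force: 44.2
```

{"op": "arm_command", "data": {"increments": [{"claw": 45, "slide": [0.12, -0.92, 0], "turn": [0, 0, -0.9]}, {"claw": 45, "slide": [0.13, -0.91, 0], "turn": [0, 0, -0.8]}, {"claw": 45, "slide": [0, 0, 0], "turn": [0, 0, 0]}, {"claw": 45, "slide": [0, 0, 0.3], "turn": [0, 0, 0]}, {"claw": 45, "slide": [0, 0, 0.5], "turn": [0, 0, 0]}]}}

```text
t: 46.75
ee_pos: [0.5783, 0.0569, 0.1675]
tool_rot: [-3.141, 0.003, 0.0]
ft_force: [-0.6, 0.0, -3.6]
gripper_width: 0.648
finger_force: 44.5
```

{"op": "arm_command", "data": {"increments": [{"claw": 45, "slide": [0, 0, 0.6], "turn": [0, 0, 0]}, {"claw": 45, "slide": [0, 0, 0.5], "turn": [0, 0, 0]}, {"claw": 45, "slide": [0, 0, 0.2], "turn": [0, 0, 0]}, {"claw": 45, "slide": [0, 0, 0], "turn": [0, 0, 0]}, {"claw": 45, "slide": [0, 0, 0], "turn": [0, 0, 0]}]}}

```text
t: 47.38
ee_pos: [0.5791, 0.0575, 0.1051]
tool_rot: [-3.141, 0.002, -0.003]
ft_force: [1.0, 0.0, -3.2]
gripper_width: 0.646
finger_force: 44.5
```

```bash
cat >> m.py <<'E'
def rim(fn,guess,hue,K,r=.033):
    """visible upper rim of a disc under a held jar: circle fit in world"""
    from scipy.optimize import least_squares
    h=cv2.cvtColor(cv2.imread(fn),cv2.COLOR_BGR2HSV).astype(int)
    m=((abs((h[...,0]-hue+90)%180-90)<8)&(h[...,1]>120)&(h[...,2]>50)).astype(np.uint8)
    g=proj(K,(*guess,.017)); up=proj(K,(guess[0],guess[1],.017)+np.array([0,0,0])); 
    ys,xs=np.nonzero(m); W=np.array([onz(K,(a,b),.017)[:2] for a,b in zip(xs,ys)]); d=np.linalg.norm(W-guess,axis=1)
    k=(d<.039)&(d>.024); ys,xs=ys[k],xs[k]
    pts=[];
    for c in np.unique(xs):
        y=ys[xs==c].min()
        if y<g[1]: pts.append(onz(K,(c,y-.5),.017)[:2])
    pts=np.array(pts)[3:-3]
    q=least_squares(lambda q:np.linalg.norm(pts-q,axis=1)-r,guess,loss='soft_l1',f_scale=.0005); return q.x,np.sqrt(np.mean(q.fun**2)),len(pts),(xs.min(),xs.max(),ys.min())
E
python3 - <<'E'
from m import *
p,R,s=pose(); print(p,yaw(R))
K,im=save('wrist','w5.png')
print(rim('pics/w4.png',(.644,.0773),109,K)) if 0 else None
print(rim('pics/w5.png',np.array([.5795,.0567]),1,K))
E
```

```text
[0.5790575  0.05750515 0.10508132] -0.0592047687831959
(array([0.57719963, 0.0537977 ]), np.float64(0.0022360639098969815), 56, (np.int64(262), np.int64(381), np.int64(197)))
```

View pics/w5.png

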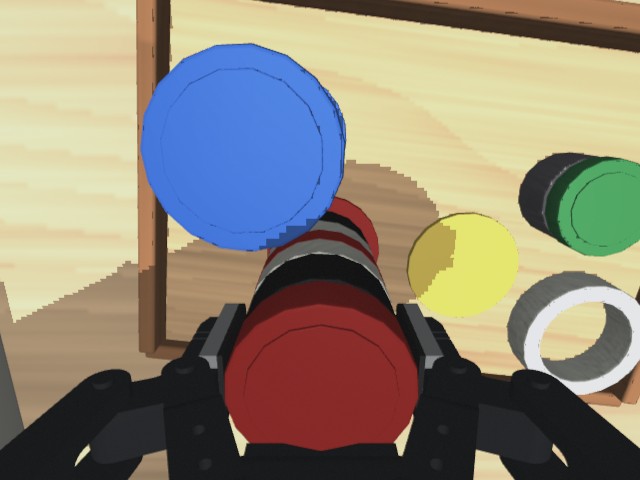

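The blue jar, standing upright, hides the left part of the red rim. The right edge is at about (379,245) and the yellow disc at about (463,265). I'll fit the right arc only, plus the yellow disc.

```bash
python3 - <<'E'
from m import *
from scipy.optimize import least_squares
K=cal('wrist')
h=cv2.cvtColor(cv2.imread('pics/w5.png'),cv2.COLOR_BGR2HSV).astype(int)
m=(((h[...,0]<8)|(h[...,0]>172))&(h[...,1]>120)&(h[...,2]>50)).astype(np.uint8); m[265:]=0; m[:,:335]=0
pts=[]
for r in range(200,252):
    x=np.nonzero(m[r])[0]
    if len(x): pts.append(onz(K,(x.max()+.5,r),.017)[:2])
pts=np.array(pts); q=least_squares(lambda q:np.linalg.norm(pts-q,axis=1)-.033,[.579,.0567],loss='soft_l1',f_scale=.0005)
print('red',q.x.round(4),np.sqrt(np.mean(q.fun**2)),len(pts))
e,P=disc('pics/w5.png',(480,275),K,.017,smin=100); print('yel',np.round(e[0],1),np.round(e[1],1),P.round(4))
E
```

```text
red [0.5794 0.0573] 0.00018546905360226302 52
yel [462.2 264.2] [102.9 113.9] [ 0.5708 -0.0258  0.017 ]
```

{"op": "arm_command", "data": {"increments": [{"claw": 45, "slide": [0, 0.01, 0.1], "turn": [0, 0, 0]}, {"claw": 45, "slide": [0, 0, 0.08], "turn": [0, 0, 0]}, {"claw": 45, "slide": [0, 0, 0.06], "turn": [0, 0, 0]}, {"claw": 45, "slide": [0, 0, 0.04], "turn": [0, 0, 0]}, {"claw": 45, "slide": [0, 0, 0], "turn": [0, 0, 0]}]}}

```text
t: 48.05
ee_pos: [0.5788, 0.0573, 0.0906]
tool_rot: [3.141, -0.001, 0.002]
ft_force: [-0.7, -0.7, 0.3]
gripper_width: 0.646
finger_force: 44.9
```

{"op": "arm_command", "data": {"increments": [{"claw": 45, "slide": [0, 0, 0.02], "turn": [0, 0, 0]}, {"claw": 45, "slide": [0, 0, 0], "turn": [0, 0, 0]}, {"claw": 45, "slide": [0, 0, 0], "turn": [0, 0, 0]}, {"claw": 45, "slide": [0, 0, 0], "turn": [0, 0, 0]}, {"claw": 45, "slide": [0, 0, 0], "turn": [0, 0, 0]}]}}

```text
t: 48.68
ee_pos: [0.579, 0.0572, 0.0906]
tool_rot: [3.141, -0.001, 0.003]
ft_force: [-3.4, 0.6, 5.0]
gripper_width: 0.647
finger_force: 45.3
```

Seated. Release and go for yellow, at its release TCP (.5974,-.3636).

{"op": "arm_command", "data": {"increments": [{"claw": 85, "slide": [0, 0, 0], "turn": [0, 0, 0]}, {"claw": 85, "slide": [0, 0, 0], "turn": [0, 0, 0]}, {"claw": 85, "slide": [0, 0, 0], "turn": [0, 0, 0]}, {"claw": 85, "slide": [0, 0, -0.3], "turn": [0, 0, 0]}, {"claw": 85, "slide": [0, 0, -0.6], "turn": [0, 0, 0]}]}}

```text
t: 49.3
ee_pos: [0.5779, 0.057, 0.1339]
tool_rot: [3.141, -0.001, -0.003]
ft_force: [0.2, 0.3, 0.4]
gripper_width: 0.996
finger_force: 0.0
```

```bash
python3 - <<'E'
from h import *
p,R,s=pose(); print(p)
plan([(p[0],p[1],.20,yaw(R),85,0),(.5974,-.3636,.19,-8,85,1),(.5974,-.3636,.072,-8,85,2)],step=49)
E
```

```text
[0.57791717 0.0569633  0.13394684]
--
{"claw": 85, "slide": [0.0, 0.0, -0.66], "turn": [0, 0, 0.0]}
{"claw": 85, "slide": [0.0, 0.0, -0.66], "turn": [0, 0, 0.0]}
{"claw": 85, "slide": [0.04, 0.93, 0.02], "turn": [0, 0, 0.9]}
{"claw": 85, "slide": [0.06, 0.93, 0.02], "turn": [0, 0, 0.9]}
{"claw": 85, "slide": [0.07, 0.93, 0.02], "turn": [0, 0, 0.9]}
--
{"claw": 85, "slide": [0.09, 0.93, 0.02], "turn": [0, 0, 0.9]}
{"claw": 85, "slide": [0.1, 0.93, 0.02], "turn": [0, 0, 0.9]}
{"claw": 85, "slide": [0.12, 0.93, 0.02], "turn": [0, 0, 0.9]}
{"claw": 85, "slide": [0.13, 0.93, 0.03], "turn": [0, 0, 0.9]}
{"claw": 85, "slide": [0.15, 0.93, 0.02], "turn": [0, 0, 0.8]}
--
{"claw": 85, "slide": [0.16, 0.92, 0.03], "turn": [0, 0, 0.9]}
{"claw": 85, "slide": [0.0, 0.0, 0.0], "turn": [0, 0, 0.0]}
{"claw": 85, "slide": [0.0, 0.0, 0.79], "turn": [0, 0, 0.0]}
{"claw": 85, "slide": [0.0, 0.0, 0.78], "turn": [0, 0, 0.0]}
{"claw": 85, "slide": [0.0, 0.0, 0.79], "turn": [0, 0, 0.0]}
--
{"claw": 85, "slide": [0.0, 0.0, 0.0], "turn": [0, 0, 0.0]}
{"claw": 85, "slide": [0.0, 0.0, 0.0], "turn": [0, 0, 0.0]}
{"claw": 85, "slide": [0.0, 0.0, 0.0], "turn": [0, 0, 0.0]}
{"claw": 85, "slide": [0.0, 0.0, 0.0], "turn": [0, 0, 0.0]}
{"claw": 85, "slide": [0.0, 0.0, 0.0], "turn": [0, 0, 0.0]}
end [ 0.5973 -0.3635  0.0719] -8.0
```

{"op": "arm_command", "data": {"increments": [{"claw": 85, "slide": [-0.02, 0, -0.66], "turn": [0, 0, 0]}, {"claw": 85, "slide": [0, 0, -0.66], "turn": [0, 0, 0]}, {"claw": 85, "slide": [0.04, 0.93, 0.02], "turn": [0, 0, 0.9]}, {"claw": 85, "slide": [0.06, 0.93, 0.02], "turn": [0, 0, 0.9]}, {"claw": 85, "slide": [0.07, 0.93, 0.02], "turn": [0, 0, 0.9]}]}}

```text
t: 49.92
ee_pos: [0.5838, -0.0837, 0.1983]
tool_rot: [3.141, -0.075, 0.003]
ft_force: [-0.4, -0.1, -0.1]
gripper_width: 0.997
finger_force: 0.0
```

{"op": "arm_command", "data": {"increments": [{"claw": 85, "slide": [0.09, 0.93, 0.02], "turn": [0, 0, 0.9]}, {"claw": 85, "slide": [0.1, 0.93, 0.02], "turn": [0, 0, 0.9]}, {"claw": 85, "slide": [0.12, 0.93, 0.02], "turn": [0, 0, 0.9]}, {"claw": 85, "slide": [0.13, 0.93, 0.03], "turn": [0, 0, 0.9]}, {"claw": 85, "slide": [0.15, 0.93, 0.02], "turn": [0, 0, 0.8]}]}}

```text
t: 50.55
ee_pos: [0.5947, -0.3183, 0.1927]
tool_rot: [3.135, -0.196, 0.002]
ft_force: [0.8, 0.8, 0.6]
gripper_width: 0.996
finger_force: 0.0
```

{"op": "arm_command", "data": {"increments": [{"claw": 85, "slide": [0.16, 0.92, 0.03], "turn": [0, 0, 0.9]}, {"claw": 85, "slide": [0, 0, 0], "turn": [0, 0, 0]}, {"claw": 85, "slide": [0, 0, 0.4], "turn": [0, 0, 0]}, {"claw": 85, "slide": [0, 0, 0.5], "turn": [0, 0, 0]}, {"claw": 85, "slide": [0, 0, 0.5], "turn": [0, 0, 0]}]}}

```text
t: 51.18
ee_pos: [0.597, -0.3616, 0.1184]
tool_rot: [-3.134, 0.217, 0.0]
ft_force: [-0.4, 0.3, 0.2]
gripper_width: 0.995
finger_force: 0.0
```

{"op": "arm_command", "data": {"increments": [{"claw": 85, "slide": [0, 0, 0.5], "turn": [0, 0, 0]}, {"claw": 85, "slide": [0, 0, 0.4], "turn": [0, 0, 0]}, {"claw": 85, "slide": [0, 0, 0], "turn": [0, 0, 0]}, {"claw": 85, "slide": [0, 0, 0], "turn": [0, 0, 0]}, {"claw": 85, "slide": [0, 0, 0], "turn": [0, 0, 0]}]}}

```text
t: 51.8
ee_pos: [0.5976, -0.3635, 0.0764]
tool_rot: [3.133, -0.22, 0.004]
ft_force: [-0.4, 0.1, 0.7]
gripper_width: 0.993
finger_force: 0.0
```

{"op": "arm_command", "data": {"increments": [{"claw": 45, "slide": [0, 0, 0], "turn": [0, 0, 0]}, {"claw": 45, "slide": [0, 0, 0], "turn": [0, 0, 0]}, {"claw": 45, "slide": [0, 0, 0], "turn": [0, 0, 0]}, {"claw": 45, "slide": [0, 0, 0], "turn": [0, 0, 0]}, {"claw": 45, "slide": [0, 0, 0], "turn": [0, 0, 0]}]}}

```text
t: 52.42
ee_pos: [0.5971, -0.3635, 0.0755]
tool_rot: [3.133, -0.22, 0.001]
ft_force: [-0.2, -0.9, 4.8]
gripper_width: 0.648
finger_force: 43.4
```

```bash
python3 - <<'E'
from h import *
p,R,s=pose(); print(p)
z=p[2]+.014
plan([(p[0],p[1],.21,yaw(R),45,0),(.5683,-.027,.21,-90,45,2),(.5683,-.027,z+.014,-90,45,2)],step=48)
E
```

```text
[ 0.59713438 -0.36350753  0.07554695]
--
{"claw": 45, "slide": [0.0, 0.0, -0.9], "turn": [0, 0, 0.0]}
{"claw": 45, "slide": [0.0, 0.0, -0.89], "turn": [0, 0, 0.0]}
{"claw": 45, "slide": [0.0, 0.0, -0.9], "turn": [0, 0, 0.0]}
{"claw": 45, "slide": [-0.17, -0.73, 0.0], "turn": [0, 0, 9.1]}
{"claw": 45, "slide": [-0.28, -0.7, 0.0], "turn": [0, 0, 9.1]}
--
{"claw": 45, "slide": [-0.39, -0.64, 0.0], "turn": [0, 0, 9.1]}
{"claw": 45, "slide": [-0.48, -0.57, 0.0], "turn": [0, 0, 9.1]}
{"claw": 45, "slide": [-0.57, -0.49, 0.0], "turn": [0, 0, 9.1]}
{"claw": 45, "slide": [-0.64, -0.39, 0.0], "turn": [0, 0, 9.1]}
{"claw": 45, "slide": [-0.69, -0.29, 0.0], "turn": [0, 0, 9.1]}
--
{"claw": 45, "slide": [-0.73, -0.17, 0.0], "turn": [0, 0, 9.1]}
{"claw": 45, "slide": [-0.76, -0.06, 0.0], "turn": [0, 0, 9.2]}
{"claw": 45, "slide": [0.0, 0.0, 0.0], "turn": [0, 0, 0.0]}
{"claw": 45, "slide": [0.0, 0.0, 0.0], "turn": [0, 0, 0.0]}
{"claw": 45, "slide": [0.0, 0.0, 0.71], "turn": [0, 0, 0.0]}
--
{"claw": 45, "slide": [0.0, 0.0, 0.71], "turn": [0, 0, 0.0]}
{"claw": 45, "slide": [0.0, 0.0, 0.71], "turn": [0, 0, 0.0]}
{"claw": 45, "slide": [0.0, 0.0, 0.0], "turn": [0, 0, 0.0]}
{"claw": 45, "slide": [0.0, 0.0, 0.0], "turn": [0, 0, 0.0]}
{"claw": 45, "slide": [0.0, 0.0, 0.0], "turn": [0, 0, 0.0]}
end [ 0.5684 -0.0268  0.1035] -90.0
```

{"op": "arm_command", "data": {"increments": [{"claw": 45, "slide": [0, 0, -0.75], "turn": [0, 0, 0]}, {"claw": 45, "slide": [0, 0, -0.97], "turn": [0, 0, 0]}, {"claw": 45, "slide": [0, 0, -0.97], "turn": [0, 0, 0]}, {"claw": 45, "slide": [-0.17, -0.73, 0], "turn": [0, 0, 9.1]}, {"claw": 45, "slide": [-0.28, -0.7, 0], "turn": [0, 0, 9.1]}]}}

```text
t: 53.05
ee_pos: [0.5899, -0.287, 0.2073]
tool_rot: [-3.056, 0.722, 0.004]
ft_force: [0.7, 1.7, -4.3]
gripper_width: 0.648
finger_force: 44.2
```

{"op": "arm_command", "data": {"increments": [{"claw": 45, "slide": [-0.39, -0.64, 0], "turn": [0, 0, 9.1]}, {"claw": 45, "slide": [-0.48, -0.57, 0], "turn": [0, 0, 9.1]}, {"claw": 45, "slide": [-0.57, -0.49, 0], "turn": [0, 0, 9.1]}, {"claw": 45, "slide": [-0.64, -0.39, 0], "turn": [0, 0, 9.1]}, {"claw": 45, "slide": [-0.69, -0.29, 0], "turn": [0, 0, 9.1]}]}}

```text
t: 53.68
ee_pos: [0.5735, -0.1001, 0.207]
tool_rot: [2.54, -1.846, -0.006]
ft_force: [0.3, 1.0, -3.5]
gripper_width: 0.645
finger_force: 44.1
```

{"op": "arm_command", "data": {"increments": [{"claw": 45, "slide": [-0.73, -0.17, 0], "turn": [0, 0, 9.1]}, {"claw": 45, "slide": [-0.75, -0.06, 0], "turn": [0, 0, 9.2]}, {"claw": 45, "slide": [0, 0, 0], "turn": [0, 0, 0]}, {"claw": 45, "slide": [0, 0, 0], "turn": [0, 0, 0]}, {"claw": 45, "slide": [0, 0, 0.4], "turn": [0, 0, 0]}]}}

```text
t: 54.3
ee_pos: [0.5689, -0.0276, 0.1897]
tool_rot: [-2.219, 2.221, -0.002]
ft_force: [0.4, 0.7, -4.7]
gripper_width: 0.647
finger_force: 44.2
```

{"op": "arm_command", "data": {"increments": [{"claw": 45, "slide": [0, 0, 0.6], "turn": [0, 0, 0]}, {"claw": 45, "slide": [0, 0, 0.6], "turn": [0, 0, 0]}, {"claw": 45, "slide": [0, 0, 0.5], "turn": [0, 0, 0]}, {"claw": 45, "slide": [0, 0, 0], "turn": [0, 0, 0]}, {"claw": 45, "slide": [0, 0, 0], "turn": [0, 0, 0]}]}}

```text
t: 54.92
ee_pos: [0.5685, -0.0276, 0.1049]
tool_rot: [-2.22, 2.223, -0.001]
ft_force: [0.2, -0.4, -4.1]
gripper_width: 0.644
finger_force: 44.2
```

```bash
python3 - <<'E'
from m import *
p,R,s=pose(); print(p,yaw(R))
K,im=save('wrist','w6.png')
print(rim('pics/w6.png',np.array([.569,-.0265]),30,K), proj(K,(p[0],p[1],.017)))
E
```

```text
[ 0.56848915 -0.02755936  0.10486383] -90.06226812004108
(array([ 0.56865573, -0.02677215]), np.float64(0.0002767613919400778), 106, (np.int64(263), np.int64(380), np.int64(194))) [322.45495139 248.54602471]
```

{"op": "arm_command", "data": {"increments": [{"claw": 45, "slide": [-0.01, 0, 0.1], "turn": [0, 0, 0]}, {"claw": 45, "slide": [0, 0, 0.08], "turn": [0, 0, 0]}, {"claw": 45, "slide": [0, 0, 0.06], "turn": [0, 0, 0]}, {"claw": 45, "slide": [0, 0, 0.05], "turn": [0, 0, 0]}, {"claw": 45, "slide": [0, 0, 0], "turn": [0, 0, 0]}]}}

```text
t: 55.6
ee_pos: [0.5682, -0.0264, 0.0898]
tool_rot: [2.221, -2.222, 0.0]
ft_force: [0.2, -0.9, -2.6]
gripper_width: 0.645
finger_force: 44.7
```

{"op": "arm_command", "data": {"increments": [{"claw": 45, "slide": [0, 0, 0.02], "turn": [0, 0, 0]}, {"claw": 45, "slide": [0, 0, 0], "turn": [0, 0, 0]}, {"claw": 45, "slide": [0, 0, 0], "turn": [0, 0, 0]}, {"claw": 45, "slide": [0, 0, 0], "turn": [0, 0, 0]}, {"claw": 45, "slide": [0, 0, 0], "turn": [0, 0, 0]}]}}

```text
t: 56.22
ee_pos: [0.5683, -0.0265, 0.0895]
tool_rot: [-2.221, 2.222, -0.001]
ft_force: [-4.7, 0.9, 4.6]
gripper_width: 0.647
finger_force: 45.1
```

Seated. Release, rise, and retreat for the final top view.

{"op": "arm_command", "data": {"increments": [{"claw": 85, "slide": [0, 0, 0], "turn": [0, 0, 0]}, {"claw": 85, "slide": [0, 0, 0], "turn": [0, 0, 0]}, {"claw": 85, "slide": [0, 0, 0], "turn": [0, 0, 0]}, {"claw": 85, "slide": [0, 0, -0.3], "turn": [0, 0, 0]}, {"claw": 85, "slide": [0, 0, -0.6], "turn": [0, 0, 0]}]}}

```text
t: 56.85
ee_pos: [0.5676, -0.0266, 0.134]
tool_rot: [2.219, -2.221, -0.001]
ft_force: [0.2, 0.4, 0.3]
gripper_width: 0.997
finger_force: 0.0
```

{"op": "arm_command", "data": {"increments": [{"claw": 85, "slide": [0, 0, -0.8], "turn": [0, 0, 0]}, {"claw": 85, "slide": [0, 0, -0.8], "turn": [0, 0, 0]}, {"claw": 85, "slide": [0.8, 0, -0.2], "turn": [0, 0, 0]}, {"claw": 85, "slide": [0.9, 0.1, 0], "turn": [0, 0, 0]}, {"claw": 85, "slide": [0.9, 0.2, 0], "turn": [0, 0, 0]}]}}

```text
t: 57.48
ee_pos: [0.5531, -0.1577, 0.2252]
tool_rot: [-2.221, 2.221, -0.002]
ft_force: [0.8, -0.6, -1.1]
gripper_width: 0.996
finger_force: 0.0
```

{"op": "arm_command", "data": {"increments": [{"claw": 85, "slide": [0.9, 0.2, 0], "turn": [0, 0, 0]}, {"claw": 85, "slide": [0.9, 0.2, 0], "turn": [0, 0, 0]}, {"claw": 85, "slide": [0.9, 0.2, 0], "turn": [0, 0, 0]}, {"claw": 85, "slide": [0.9, 0.2, 0], "turn": [0, 0, 0]}, {"claw": 85, "slide": [0.6, 0, 0], "turn": [0, 0, 0]}]}}

```text
t: 58.1
ee_pos: [0.5122, -0.3686, 0.2254]
tool_rot: [-2.219, 2.224, -0.003]
ft_force: [1.1, 0.3, -0.0]
gripper_width: 0.998
finger_force: 0.0
```

{"op": "arm_command", "data": {"increments": [{"claw": 85, "slide": [0, 0, 0], "turn": [0, 0, 0]}, {"claw": 85, "slide": [0, 0, 0], "turn": [0, 0, 0]}, {"claw": 85, "slide": [0, 0, 0], "turn": [0, 0, 0]}, {"claw": 85, "slide": [0, 0, 0], "turn": [0, 0, 0]}, {"claw": 85, "slide": [0, 0, 0], "turn": [0, 0, 0]}]}}

```text
t: 58.72
ee_pos: [0.5131, -0.366, 0.2241]
tool_rot: [-2.222, 2.221, -0.0]
ft_force: [-0.1, 0.9, -0.4]
gripper_width: 0.995
finger_force: 0.0
```

```bash
python3 - <<'E'
from m import *
K,im=save('top','t7.png')
a=cv2.resize(im[155:300,220:400,::-1],(540,435),interpolation=cv2.INTER_CUBIC); b=cv2.resize(im[240:365,75:160,::-1],(255,375),interpolation=cv2.INTER_CUBIC)
o=np.zeros((435,795,3),np.uint8); o[:,:540]=a; o[:375,540:]=b; cv2.imwrite('pics/f.png',o)
E
```

```text
(no output)
```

View pics/f.png

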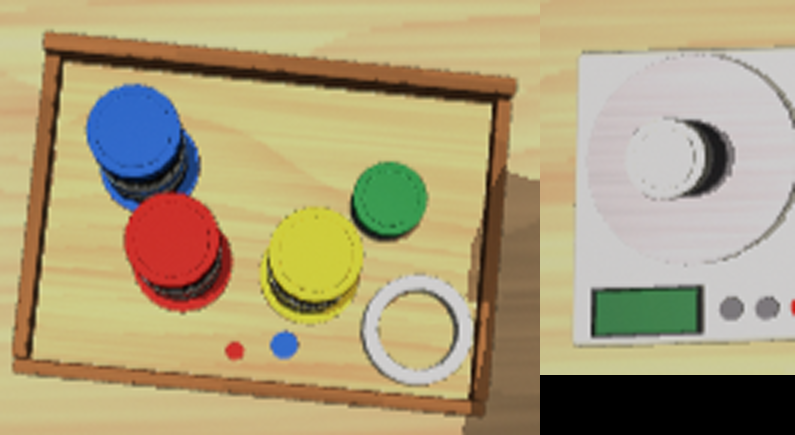

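The final view shows blue, red and yellow upright, each with an even rim of its own disc showing. Green is unmoved and the white pot is central on the pan. One numeric check before handing in.

```bash
python3 - <<'E'
from m import *
K=cal('top')
for n,c,d in [('blue',(134,132),(.6413,.077)),('red',(172,240),(.5763,.0566)),('yel',(315.5,255),(.5659,-.0264))]:
    P=onz(K,(220+c[0]/3-.33,155+c[1]/3-.33),.135)[:2]; print(n,((P-d)*1000).round(1),'mm')
E
```

```text
blue [-0.2  1.2] mm
red [0.7 0.7] mm
yel [0.1 0.5] mm
```

```bash
python3 -c "
from rig import workorder; print(workorder.close_job())"
```

```text
the job is handed in; nothing more can be done
None
```

The job is handed in at about 59 s: the white pot stands within about 1 mm of the centre of the scale's pan, the blue, yellow and red jars stand upright within about 1.5 mm of the centre of their own discs, and the green pot was left where it stood.

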